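# Lid the crucibles for the furnace

### The job

The clean crucibles on the heat-proof board are about to go into the furnace: take the four knobbed porcelain lids out of the grey tray and set each one on the crucible of its own size, the smallest lid on the smallest crucible and so on up to the largest, centred and lying flat. Set the lids down rather than drop them, leave the crucibles standing where they are, and leave the basin in the tray and the beaker on the board alone.

Things in the scene. Friction and masses are not known exactly. Their poses are not given: they have to be found in the camera images.
- lid_tiny: smallest of four loose white porcelain lids: disc 52 mm wide, 4 mm thick, round knob 18 mm wide on top, boss 23 mm wide, 4 mm deep below. Lies level, knob up, on the 5 mm floor of a fixed grey tray (walls 5 mm thick, top 40 mm above the table). Origin: centre of the boss's underside, z up: disc z 4-8 mm, thin neck, knob z 12-28 mm. Yaw means nothing.
- lid_small: second smallest of four loose white porcelain lids: disc 64 mm wide, 4 mm thick, round knob 18 mm wide on top, boss 35 mm wide, 4 mm deep below. Lies level, knob up, on the 5 mm floor of a fixed grey tray (walls 5 mm thick, top 40 mm above the table). Origin: centre of the boss's underside, z up: disc z 4-8 mm, thin neck, knob z 12-28 mm. Yaw means nothing.
- lid_medium: second largest of four loose white porcelain lids: disc 76 mm wide, 4 mm thick, round knob 18 mm wide on top, boss 47 mm wide, 4 mm deep below. Lies level, knob up, on the 5 mm floor of a fixed grey tray (walls 5 mm thick, top 40 mm above the table). Origin: centre of the boss's underside, z up: disc z 4-8 mm, thin neck, knob z 12-28 mm. Yaw means nothing.
- lid_large: largest of four loose white porcelain lids: disc 88 mm wide, 4 mm thick, round knob 18 mm wide on top, boss 59 mm wide, 4 mm deep below. Lies level, knob up, on the 5 mm floor of a fixed grey tray (walls 5 mm thick, top 40 mm above the table). Origin: centre of the boss's underside, z up: disc z 4-8 mm, thin neck, knob z 12-28 mm. Yaw means nothing.
- crucible_tiny: smallest of four loose, empty white porcelain crucibles: tapered cup, rim 42 mm wide outside, 36 mm inside, 36 mm high, upright on a fixed, flat, pale stone-coloured heat-proof board 8 mm thick. Origin: centre of its underside, z up, rim at z = 36 mm. With its lid (disc 52 mm) seated, the lid's origin is 32 mm above this one.
- crucible_small: second smallest of four loose, empty white porcelain crucibles: tapered cup, rim 54 mm wide outside, 48 mm inside, 44 mm high, upright on a fixed, flat, pale stone-coloured heat-proof board 8 mm thick. Origin: centre of its underside, z up, rim at z = 44 mm. With its lid (disc 64 mm) seated, the lid's origin is 40 mm above this one.
- crucible_medium: second largest of four loose, empty white porcelain crucibles: tapered cup, rim 66 mm wide outside, 60 mm inside, 54 mm high, upright on a fixed, flat, pale stone-coloured heat-proof board 8 mm thick. Origin: centre of its underside, z up, rim at z = 54 mm. With its lid (disc 76 mm) seated, the lid's origin is 50 mm above this one.
- crucible_large: largest of four loose, empty white porcelain crucibles: tapered cup, rim 78 mm wide outside, 72 mm inside, 64 mm high, upright on a fixed, flat, pale stone-coloured heat-proof board 8 mm thick. Origin: centre of its underside, z up, rim at z = 64 mm. With its lid (disc 88 mm) seated, the lid's origin is 60 mm above this one.
- basin: loose white porcelain evaporating basin, a small open bowl 68 mm across and 26 mm high without a knob, standing among the lids in the tray; not part of the job. Origin: centre of its underside, z up.
- beaker: loose clear glass beaker 54 mm across and 68 mm high, standing among the crucibles on the board; not part of the job. Origin: centre of its underside, z up.
Things that resemble listed ones, but are neither listed nor needed, are in the scene too. What is shaped like the lid_large but black is not meant. Leave any brown look-alike of the lid_medium alone.

How it is judged (in metres and radians):
At the end, for the whole second after the job is handed in: each of the four lids lies flat on the crucible of its own size: centres within 8 mm sideways, height within 2.5 mm of fully seated, both level within 0.08 rad, released and at rest; each crucible is within 20 mm of where it started, and so are the basin and the beaker, both upright (horizontal distance between lid_tiny and crucible_tiny below 0.008 m and z of lid_tiny in the frame of crucible_tiny between 0.0295 and 0.0345 m and angle between each of lid_tiny, crucible_tiny, lid_small, crucible_small, lid_medium, crucible_medium, lid_large, crucible_large's own z axis and vertical below 0.08 rad and distance of each of crucible_tiny, crucible_small, crucible_medium, crucible_large, basin, beaker from where it was at the start of the episode below 0.02 m and linear speed of each of lid_tiny, crucible_tiny, lid_small, crucible_small, lid_medium, crucible_medium, lid_large, crucible_large below 0.02 m/s and contact force between the fingers and lid_tiny below 0.05 N and horizontal distance between lid_small and crucible_small below 0.008 m and z of lid_small in the frame of crucible_small between 0.0375 and 0.0425 m and contact force between the fingers and lid_small below 0.05 N and horizontal distance between lid_medium and crucible_medium below 0.008 m and z of lid_medium in the frame of crucible_medium between 0.0475 and 0.0525 m and contact force between the fingers and lid_medium below 0.05 N and horizontal distance between lid_large and crucible_large below 0.008 m and z of lid_large in the frame of crucible_large between 0.0575 and 0.0625 m and contact force between the fingers and lid_large below 0.05 N and angle between each of basin, beaker's own z axis and vertical below 0.1 rad); the robot touches nothing.
It fails at once if a lid is dropped: it falls freely faster than 0.7 m/s (some 25 mm) ((linear speed of lid_tiny above 0.7 m/s and contact force between the fingers and lid_tiny below 0.01 N) or (linear speed of lid_small above 0.7 m/s and contact force between the fingers and lid_small below 0.01 N) or (linear speed of lid_medium above 0.7 m/s and contact force between the fingers and lid_medium below 0.01 N) or (linear speed of lid_large above 0.7 m/s and contact force between the fingers and lid_large below 0.01 N)).
It fails at once if a crucible is knocked over (angle between any of crucible_tiny, crucible_small, crucible_medium, crucible_large's own z axis and vertical above 0.5 rad).
It fails at once if the basin is shoved away or knocked over (distance of basin from where it was at the start of the episode above 0.04 m or angle between basin's own z axis and vertical above 0.5 rad).
It fails at once if the beaker is shoved away or knocked over (distance of beaker from where it was at the start of the episode above 0.04 m or angle between beaker's own z axis and vertical above 0.5 rad).
It also fails if it takes over 112 s, if anything falls off the work surface, if the arm or the gripper's body presses on something with over 40 N, if the wrist force passes 120 N, or if a joint passes its speed limit or range.

### The arm

A 6-joint arm with a two-finger parallel gripper is mounted at the origin on the work surface. World frame = base frame: x ahead of the robot, y to its left, z up, the work surface at z = 0. Lengths are in mm, angles in rad, forces in N, time in s.
With the tool pointing down it reaches from about 375 to 825 mm from the base axis. Payload 5.5 kg.
Tool frame: the origin (TCP) lies midway between the tips of the shut fingers; the grasp point (between the pads) lies 19 mm behind it; z points along the fingers, y is the direction in which the jaws open and shut (so a half turn about z gives the same grasp; the last joint's range is limited). The gripper opens to 85 mm and grips with 20 to 120 N. Pads are 22 mm wide; open, the fingers measure 114 mm over their backs; the gripper's body (76 mm by 85 mm) begins 54 mm behind the grasp point. The pads swing forward as they close: fully open they stand 13 mm farther back than shut.
Start: joints at [-1.169, 0.314, -0.047, 1.21, 0, 1.571], TCP at [234.642, -552.212, 195.799] pointing down, gripper open.
Joint ranges: [-2.67, 2.67], [-0.69, 1.73], [-1.03, 1.25], [-2.08, 2.16], [-1.42, 1.45], [-3.14, 3.14]. Speed limits (rad/s): [2.39, 2.39, 3.01, 3.14, 3.14, 3.14].

### API

Orientations are given as a unit quaternion [w, x, y, z].
In Python, from rig import ctrl, vision gives the robot as it stands. The module is installed in compiled form; this text tells all that it offers.
- The arm moves only by the shell command python3 -m pendant 'ROWS'. ROWS is JSON, a list of rows, each an object of numbers: "dx", "dy", "dz": the shift along the tool's x, y, z in cm; "yaw": the turn about the tool's z in rad; "gripper": the finger opening in cm, from 0 to 8.54. A call has 1 to 8 rows; each row shifts and turns the commanded pose from where the row before left it, along the tool's axes as they then stand; what a row does not reach is not made up. A row lasts 1/12 s, in which the tool goes at most 41.7 mm and 7.16 degrees, less where a joint would pass 70% of its speed; a pose out of reach is approached as far as the arm can. A call is refused whole if a number of a shift passes 4.17 or a number of a turn 0.125, either way. A call with a gripper value outside its range is refused whole. The fingers move at their own pace and stop on an object; the grip force is fixed at half the most. Time passes only in rows, so rows that do not move let the fingers close. It gives the time, the measured TCP pose, the force and the opening at its end, in the units of the state.
- ctrl.get_state(): the state, without advancing time (a new reading comes with each control period).
- vision.camera(name): name is "side" or "top" or "wrist"; returns a dict with "frame" (384x512x3 uint8, blue, green, red), "K" (3x3 intrinsics, pixels), "pose" (4x4, takes a point from camera to world coordinates); the wrist camera has in their place "T_tool_cam" (4x4, takes a point from camera to tool coordinates, whose origin is the TCP and whose axes are the flange's). Camera axes: x right, y up, looking along -z (the intrinsics and any distortion apply to the point x, -y, -z); pixel columns grow to the right and rows downward; lengths in mm; the calibration is good to about 2 mm. A picture is of the moment at which its call begins: read the wrist's pose just before it. There is no depth.
- ctrl.sign_off(): hands the job in, once; it reports no verdict.
The state is a dict: "time": time; "q": joint angles; "dq": joint speeds; "joint_efforts": joint torques, N m; "eef_pos": TCP position; "orientation": TCP orientation; "wrist_force": force on the tool from outside, world axes, zero at the start; "ft_torque": the same for the moment, N m; "gripper_width": opening from 0.0 (shut) to 1.0 (fully open).
Only numpy, scipy, OpenCV 4.12 (cv2) and the standard library are available. Lean on these libraries where they do the work, as an engineer would, in place of code of your own. Each camera call takes 0.05 s, during which the arm holds its last target. There are 200 camera calls.

## Working session

There is one attempt and no reset: what is moved stays moved. The work goes in short steps, Python scripts to look and compute and a shell command to move; the robot and the scene stay as the last step left them, time stands still between calls to the robot, and variables do not carry over. Pictures are saved under pics/ and viewed, about 12 in all and at most 16, crops included, and the job is handed in when it is done.

```bash
mkdir -p pics
python3 - <<'E'
from rig import ctrl, vision
import cv2, pickle
s=ctrl.get_state(); print(s)
d={}
for n in ("top","side","wrist"):
    c=vision.camera(n); d[n]=c; cv2.imwrite(f"pics/{n}0.png",c["frame"])
    print(n,c["K"].tolist() if hasattr(c["K"],"tolist") else c["K"],[ (k,c[k]) for k in c if k not in("frame","K")])
pickle.dump(d,open("d0.pkl","wb"))
import numpy as np
cv2.imwrite("pics/ts0.png",cv2.resize(d["top"]["frame"],(800,600),interpolation=cv2.INTER_CUBIC))
E
```

```text
{'time': 0.0, 'q': array([-1.16899476e+00,  3.14220028e-01, -4.80707183e-02,  1.21018491e+00,
       -7.24451006e-06,  1.57078761e+00]), 'dq': array([-8.72350750e-04,  2.56477784e-03, -5.16923262e-04, -1.65354025e-03,
        1.79212256e-05,  6.73830377e-04]), 'joint_efforts': array([-2.38389795e-03, -5.39585567e+01,  3.39751196e+01,  1.90181454e-02,
       -2.23369943e-04, -2.74353971e-05]), 'eef_pos': array([ 234.39848631, -551.63848849,  194.94186243]), 'orientation': array([-8.22056555e-04,  9.79886006e-01,  1.99556281e-01, -1.71103048e-04]), 'wrist_force': array([-0.48252297, -0.4087311 ,  0.38358792]), 'ft_torque': array([ 0.01590065,  0.02341787, -0.03712847]), 'gripper_width': 0.9997243930935723}
top [[446.8514801033798, 0.0, 259.36825246524813], [0.0, 446.8514801033798, 189.36688214729833], [0.0, 0.0, 1.0]] [('pose', array([[ 1.07364494e-02,  9.84039055e-01, -1.77628451e-01,
         2.63250208e+02],
       [-9.99680599e-01,  1.46272842e-02,  2.06093040e-02,
         2.72291389e+01],
       [ 2.28785818e-02,  1.77350446e-01,  9.83881797e-01,
         1.44771897e+03],
       
[... 321 characters left out ...]
936200e-01, -7.14837958e-01,
        -8.44659899e+02],
       [ 1.08293535e-02,  7.18130566e-01,  6.95824127e-01,
         8.65641854e+02],
       [ 0.00000000e+00,  0.00000000e+00,  0.00000000e+00,
         1.00000000e+00]]))]
wrist [[335.3195436112446, 0.0, 258.6544602992268], [0.0, 335.3195436112446, 187.8224753201009], [0.0, 0.0, 1.0]] [('T_tool_cam', array([[ 1.20546114e-03,  9.54861477e-01,  2.97048997e-01,
         7.66624071e+01],
       [ 9.99998867e-01, -8.83249296e-04, -1.21892030e-03,
         3.61204267e-01],
       [-9.01531717e-04,  2.97050129e-01, -9.54861460e-01,
        -1.76867462e+02],
       [ 0.00000000e+00,  0.00000000e+00,  0.00000000e+00,
         1.00000000e+00]]))]
```

View pics/ts0.png

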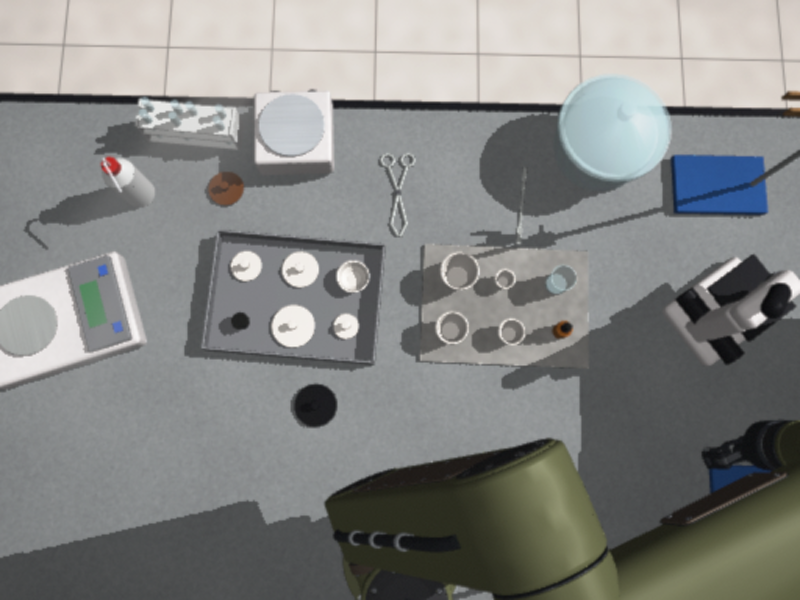

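View pics/side0.png

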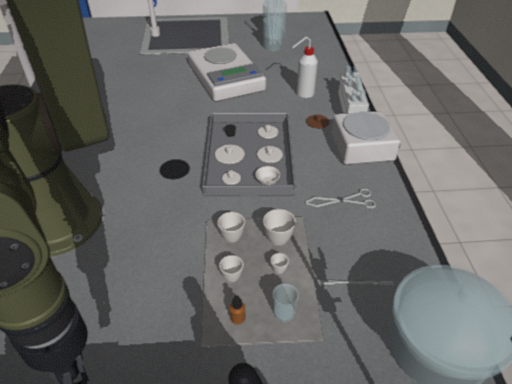

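```bash
cat > h.py <<'E'
import numpy as np, cv2
from rig import ctrl, vision
from scipy.spatial.transform import Rotation as R
def shot(name,save=None):
    s=ctrl.get_state(); c=vision.camera(name)
    if "pose" in c: P=np.array(c["pose"])
    else:
        T=np.eye(4); w,x,y,z=s["orientation"]; T[:3,:3]=R.from_quat([x,y,z,w]).as_matrix(); T[:3,3]=s["eef_pos"]
        P=T@np.array(c["T_tool_cam"])
    if save: cv2.imwrite("pics/"+save,c["frame"])
    return c["frame"],np.array(c["K"]),P,s
def ray(K,P,uv,z):
    uv=np.atleast_2d(uv).astype(float)
    d=np.c_[(uv[:,0]-K[0,2])/K[0,0],-(uv[:,1]-K[1,2])/K[1,1],-np.ones(len(uv))]@P[:3,:3].T
    return P[:3,3]+d*((z-P[2,3])/d[:,2])[:,None]
def proj(K,P,X):
    p=(np.atleast_2d(X)-P[:3,3])@P[:3,:3]
    return np.c_[K[0,2]+K[0,0]*p[:,0]/-p[:,2],K[1,2]+K[1,1]*p[:,1]/p[:,2]]
E
python3 - <<'E'
import pickle
from h import *
d=pickle.load(open("d0.pkl","rb"))["top"]; f=d["frame"];K=np.array(d["K"]);P=np.array(d["pose"])
hsv=cv2.cvtColor(f,cv2.COLOR_BGR2HSV)
m=((hsv[...,2]>165)&(hsv[...,1]<50)).astype(np.uint8)
m[:140]=0;m[240:]=0;m[:,:125]=0;m[:,400:]=0
for c in cv2.findContours(m,cv2.RETR_EXTERNAL,cv2.CHAIN_APPROX_NONE)[0]:
    if len(c)<12: continue
    (u,v),r=cv2.minEnclosingCircle(c)
    for z in ((13,) if u<250 else (44,72)):
        X=ray(K,P,c[:,0,:],z); (cx,cy),rr=cv2.minEnclosingCircle(X[:,:2].astype(np.float32))
        print([round(t*800/512) for t in (u,v)],z,"xy",round(cx),round(cy),"diam",round(2*rr),"reach",round(np.hypot(cx,cy)))
cv2.imwrite("pics/crop0.png",cv2.resize(f[140:245,125:395],None,fx=2.96,fy=2.96,interpolation=cv2.INTER_CUBIC))
E
```

```text
[481, 356] 44 xy 396 -156 diam 42 reach 425
[481, 356] 72 xy 393 -152 diam 42 reach 421
[579, 331] 44 xy 448 -357 diam 17 reach 573
[579, 331] 72 xy 445 -349 diam 17 reach 565
[517, 343] 44 xy 423 -230 diam 111 reach 481
[517, 343] 72 xy 420 -225 diam 109 reach 476
[346, 325] 13 xy 459 119 diam 53 reach 474
[452, 327] 44 xy 454 -97 diam 70 reach 465
[452, 327] 72 xy 451 -95 diam 68 reach 461
[293, 325] 13 xy 458 228 diam 89 reach 511
[503, 284] 44 xy 545 -203 diam 27 reach 582
[503, 284] 72 xy 540 -199 diam 27 reach 575
[573, 282] 44 xy 551 -349 diam 27 reach 652
[573, 282] 72 xy 545 -341 diam 26 reach 643
[557, 282] 44 xy 550 -315 diam 36 reach 634
[557, 282] 72 xy 545 -308 diam 36 reach 626
[352, 275] 13 xy 565 108 diam 69 reach 575
[495, 260] 44 xy 595 -188 diam 22 reach 623
[495, 260] 72 xy 588 -183 diam 21 reach 616
[466, 273] 44 xy 567 -128 diam 73 reach 582
[466, 273] 72 xy 561 -125 diam 72 reach 575
[300, 269] 13 xy 578 218 diam 77 reach 618
[457, 269] 44 xy 575 -108 diam 81 reach 585
[457, 269] 72 xy 569 -106 diam 79 reach 579
[246, 265] 13 xy 583 332 diam 65 reach 671
[511, 257] 44 xy 601 -220 diam 111 reach 640
[511, 257] 72 xy 595 -216 diam 109 reach 632
[476, 249] 44 xy 617 -147 diam 23 reach 635
[476, 249] 72 xy 610 -144 diam 23 reach 627
[521, 227] 44 xy 666 -243 diam 37 reach 709
[521, 227] 72 xy 658 -237 diam 37 reach 699
[402, 227] 44 xy 663 5 diam 35 reach 663
[402, 227] 72 xy 655 6 diam 34 reach 655
[395, 226] 44 xy 665 22 diam 32 reach 665
[395, 226] 72 xy 657 22 diam 31 reach 657
```

View pics/crop0.png

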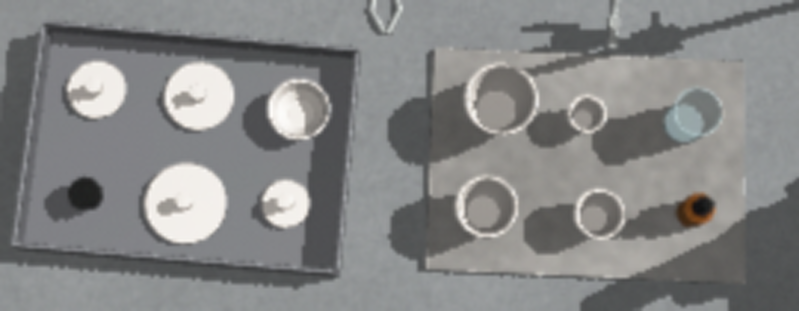

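```bash
python3 -m pendant '[{"yaw":0.1,"dz":-1.5},{"yaw":0.1,"dz":-1.5},{"yaw":0.1,"dz":-1.5},{"yaw":0.1,"dz":-1},{"dx":2.5,"dy":-3.1},{"dx":2.5,"dy":-3.1},{"dx":2.5,"dy":-3.1},{"dx":2.5,"dy":-3.1}]'
python3 -m pendant '[{"dx":2.5,"dy":-3.1},{"dx":2.5,"dy":-3.1},{"dx":2.5,"dy":-3.1},{"dx":2.5,"dy":-3.1},{"dx":2.5,"dy":-3.1},{"dx":2.5,"dy":-3.1},{"dx":2.5,"dy":-3.1},{"dx":2.5,"dy":-3.1}]'
python3 -m pendant '[{"gripper":4},{"gripper":4},{"gripper":4},{"gripper":4}]'
python3 - <<'E'
from h import *
import pickle
f,K,P,s=shot("wrist","w1.png"); print(s["eef_pos"],s["orientation"],s["gripper_width"])
pickle.dump((f,K,P),open("w1.pkl","wb"))
E
```

```text
[ 234.44063423 -551.78951162  195.16817191] [-6.10743894e-04  9.79890384e-01  1.99535571e-01 -1.37042399e-04] 1.002394578912543$[0]: bad value
$[0]: bad value
$[0]: bad value
```

View pics/w1.png

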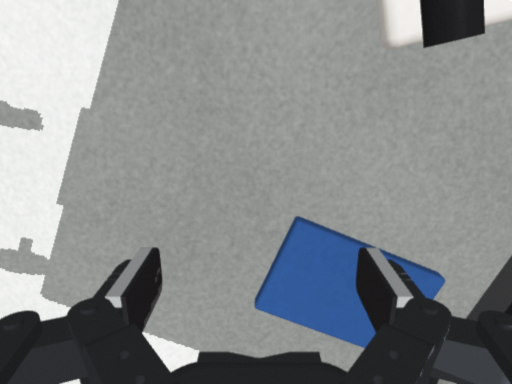

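The arm did not move because the rows were refused. The picture shows the blue book below the start pose. I'll give all the keys in each row.

```bash
python3 -m pendant '[{"dx":0,"dy":0,"dz":-1.5,"yaw":0.1,"gripper":4},{"dx":0,"dy":0,"dz":-1.5,"yaw":0.1,"gripper":4},{"dx":0,"dy":0,"dz":-1.5,"yaw":0.1,"gripper":4},{"dx":0,"dy":0,"dz":-1,"yaw":0.1,"gripper":4}]'
```

```text
time: 0.53
eef_pos: [234.7, -552.4, 252.0]
orientation: [0.0, 1.0, -0.002, 0.0]
wrist_force: [0.6, -0.0, -0.1]
gripper_width: 0.473
```

```bash
for i in 1 2 3; do python3 -m pendant '[{"dx":2.5,"dy":-3.1,"dz":0,"yaw":0,"gripper":4},{"dx":2.5,"dy":-3.1,"dz":0,"yaw":0,"gripper":4},{"dx":2.5,"dy":-3.1,"dz":0,"yaw":0,"gripper":4},{"dx":2.5,"dy":-3.1,"dz":0,"yaw":0,"gripper":4}]'; done
python3 - <<'E'
from h import *
import pickle
f,K,P,s=shot("wrist","w2.png"); print(s["eef_pos"],s["orientation"],s["gripper_width"])
pickle.dump((f,K,P),open("w2.pkl","wb"))
E
```

```text
time: 0.87
eef_pos: [334.9, -426.7, 250.7]
orientation: [-0.0, 1.0, 0.0, 0.0]
wrist_force: [1.2, -0.5, -0.6]
gripper_width: 0.468
time: 1.2
eef_pos: [435.0, -302.1, 250.8]
orientation: [0.0, 1.0, 0.001, 0.0]
wrist_force: [1.0, -0.6, -0.1]
gripper_width: 0.47
time: 1.53
eef_pos: [534.8, -177.9, 250.8]
orientation: [0.0, 1.0, 0.001, -0.0]
wrist_force: [0.2, -0.7, 0.5]
gripper_width: 0.468
[ 534.79463166 -177.86069457  250.76729583] [ 3.93421170e-05  9.99999553e-01  9.44121987e-04 -1.22375550e-05] 0.46822073455363494
```

View pics/w2.png

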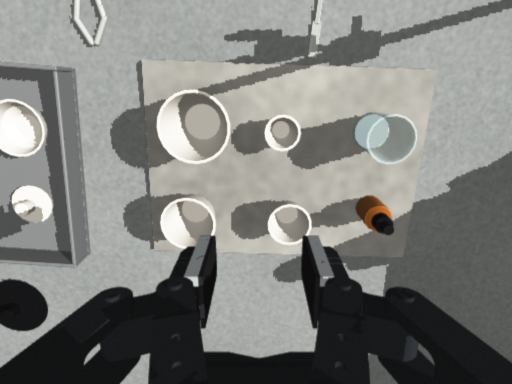

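```bash
cat >> h.py <<'E'
from scipy.optimize import least_squares
def circ(f,K,P,seed,z,r0,thr=185):
    "centre of the white rim/disc (outer radius about r0) near the seed pixel, on plane z"
    hsv=cv2.cvtColor(f,cv2.COLOR_BGR2HSV)
    m=((hsv[...,2]>thr)&(hsv[...,1]<40)).astype(np.uint8)
    g=ray(K,P,seed,z)[0,:2]
    cs,_=cv2.findContours(m,cv2.RETR_EXTERNAL,cv2.CHAIN_APPROX_NONE)
    p=np.vstack([c[:,0,:] for c in cs if len(c)>15]); X=ray(K,P,p,z)[:,:2]
    D=np.hypot(*(X-g).T); X=X[abs(D-r0)<10]
    fit=least_squares(lambda a:np.hypot(X[:,0]-a[0],X[:,1]-a[1])-a[2],[*g,r0],loss="soft_l1",f_scale=0.7)
    res=abs(fit.fun); return fit.x, len(X), np.median(res)
E
python3 - <<'E'
from h import *
import pickle
f,K,P=pickle.load(open("w2.pkl","rb"))
for n,uv,z,r in (("large",(194,127),72,39),("tiny",(282,133),44,21),("medium",(188,223),62,33),("small",(290,225),52,27)):
    a,k,e=circ(f,K,P,uv,z,r); print(n,a.round(1),"exp r",r,k,round(e,2))
d=pickle.load(open("d0.pkl","rb"))["top"]; f=d["frame"];K=np.array(d["K"]);P=np.array(d["pose"])
for n,uv,z,r in (("large",(502,98),72,39),("tiny",(588,113),44,21),("medium",(487,206),62,33),("small",(600,214),52,27)):
    uv=np.array([125,140])+np.array(uv)/2.96
    print(n,"top seed",ray(K,P,uv,z)[0].round(1), circ(f,K,P,uv,z,r,165)[0].round(1))
E
for i in 1 2; do python3 -m pendant '[{"dx":0,"dy":-4,"dz":0,"yaw":0,"gripper":4},{"dx":0,"dy":-4,"dz":0,"yaw":0,"gripper":4},{"dx":0,"dy":-4,"dz":0,"yaw":0,"gripper":4},{"dx":0,"dy":-4,"dz":0,"yaw":0,"gripper":4},{"dx":0,"dy":-4,"dz":0,"yaw":0,"gripper":4}]'; done
python3 - <<'E'
from h import *
import pickle
f,K,P,s=shot("wrist","w3.png"); print(s["eef_pos"],s["orientation"],s["gripper_width"])
pickle.dump((f,K,P),open("w3.pkl","wb"))
for n,xy,r in (("small",(583,332),32),("medium",(578,218),38),("large",(458,228),44),("tiny",(459,119),26)):
    X=[*xy,13]; uv=proj(K,P,X)[0]; a,k,e=circ(f,K,P,uv,13,r); print(n,uv.round(),a.round(1),"exp r",r,k,round(e,2))
E
```

```text
large [ 566.9 -109.1   38.3] exp r 39 366 1.18
tiny [ 557.5 -204.8   21.1] exp r 21 103 1.41
medium [452.2 -95.2  32.7] exp r 33 217 1.79
small [ 448.1 -216.1   26.2] exp r 27 210 2.44
large top seed [ 565.4 -112.2   72. ] [ 566.8 -111.1   37.7]
tiny top seed [ 556.3 -208.7   44. ] [ 557.6 -206.9   19.8]
medium top seed [450.5 -96.9  62. ] [452.4 -95.6  32.4]
small top seed [ 444.9 -218.5   52. ] [ 446.3 -217.3   25.7]
time: 2.0
eef_pos: [533.1, 13.9, 250.7]
orientation: [-0.005, 1.0, 0.01, -0.0]
wrist_force: [0.7, 1.0, -0.5]
gripper_width: 0.472
time: 2.42
eef_pos: [527.6, 119.7, 259.2]
orientation: [-0.046, 0.996, 0.081, -0.005]
wrist_force: [-0.0, -0.1, 0.1]
gripper_width: 0.469
[527.57296    119.66597422 259.17482033] [-0.0460951   0.99566698  0.08062942 -0.0046268 ] 0.4689658561889971
small [116.  73.] [583.8 332.3  31.2] exp r 32 151 0.32
medium [205.  93.] [578.2 219.8  37.2] exp r 38 174 0.27
large [188. 183.] [458.7 229.7  43.3] exp r 44 177 0.3
tiny [267. 197.] [460.1 121.1  24.8] exp r 26 109 0.45
```

View pics/w3.png

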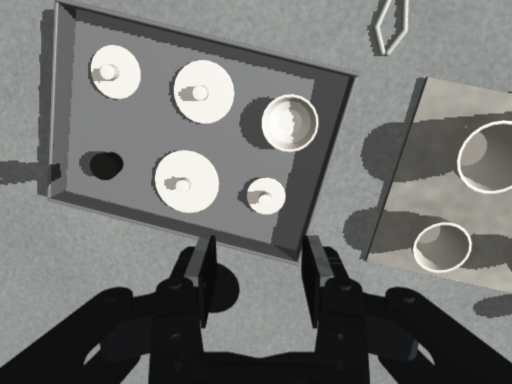

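```bash
python3 -c "
from rig import ctrl
s=ctrl.get_state();print(s['q'].round(3),s['eef_pos'],s['dq'].round(3))"; python3 -m pendant '[{"dx":0,"dy":0,"dz":0,"yaw":0,"gripper":4},{"dx":0,"dy":0,"dz":0,"yaw":0,"gripper":4}]';python3 -c "
from rig import ctrl
s=ctrl.get_state();print(s['q'].round(3),s['dq'].round(3))"
```

```text
[ 0.164  0.184 -0.073  1.315  0.096  3.14 ] [527.52053254 122.60788178 259.88597628] [-0.034 -0.007 -0.009 -0.01  -0.054  0.001]
time: 2.63
eef_pos: [527.9, 118.3, 259.2]
orientation: [-0.045, 0.996, 0.08, -0.004]
wrist_force: [-1.1, -0.2, -0.1]
gripper_width: 0.47
[ 0.159  0.184 -0.075  1.314  0.091  3.14 ] [-0.016 -0.001 -0.002  0.002 -0.001  0.001]
```

```bash
python3 -m pendant '[{"dx":0,"dy":0,"dz":0,"yaw":-0.12,"gripper":4},{"dx":0,"dy":0,"dz":0,"yaw":-0.12,"gripper":4},{"dx":0,"dy":0,"dz":0,"yaw":-0.12,"gripper":4},{"dx":0,"dy":0,"dz":0,"yaw":-0.12,"gripper":4}]';python3 -c "
from rig import ctrl
s=ctrl.get_state();print(s['q'].round(3),s['dq'].round(3))"
```

```text
time: 2.97
eef_pos: [527.9, 117.5, 259.1]
orientation: [-0.045, 0.948, 0.316, 0.007]
wrist_force: [-0.4, -0.0, -0.0]
gripper_width: 0.467
[ 0.157  0.184 -0.075  1.314  0.091  2.655] [-0.000e+00 -2.000e-03 -1.000e-03  1.000e-03  1.000e-03 -1.428e+00]
```

Joint 6 hit its limit (q6 = π), and the tool leaned 0.09 rad via q5. I'll wind q6 to its opposite end and use that limit in reverse to level the tool.

```bash
for i in 1 2 3 4 5 6; do python3 -m pendant '[{"dx":0,"dy":0,"dz":0,"yaw":-0.12,"gripper":4},{"dx":0,"dy":0,"dz":0,"yaw":-0.12,"gripper":4},{"dx":0,"dy":0,"dz":0,"yaw":-0.12,"gripper":4},{"dx":0,"dy":0,"dz":0,"yaw":-0.12,"gripper":4},{"dx":0,"dy":0,"dz":0,"yaw":-0.12,"gripper":4},{"dx":0,"dy":0,"dz":0,"yaw":-0.12,"gripper":4},{"dx":0,"dy":0,"dz":0,"yaw":-0.12,"gripper":4},{"dx":0,"dy":0,"dz":0,"yaw":-0.12,"gripper":4}]' >o; done; cat o
cat > st.py <<'E'
from h import *
s=ctrl.get_state(); w,x,y,z=s["orientation"]; M=R.from_quat([x,y,z,w]).as_matrix()
print("q",s["q"].round(3),"p",s["eef_pos"].round(1),"zaxis",M[:,2].round(3),"psi",round(np.degrees(np.arctan2(M[1,0],M[0,0])),1),"w",round(s["gripper_width"],3),"F",s["wrist_force"].round(1),"t",round(s["time"],2))
E
python3 st.py
```

```text
time: 6.97
eef_pos: [528.0, 117.4, 259.1]
orientation: [-0.045, 0.997, 0.06, -0.005]
wrist_force: [-0.7, -0.0, 0.3]
gripper_width: 0.466
q [ 0.157  0.184 -0.075  1.314  0.091 -3.105] p [528.  117.4 259.1] zaxis [-0.016  0.09  -0.996] psi 6.9 w 0.466 F [-0.7 -0.   0.3] t 6.97
```

```bash
python3 -m pendant '[{"dx":0,"dy":2,"dz":0,"yaw":0,"gripper":4},{"dx":0,"dy":2,"dz":0,"yaw":0,"gripper":4},{"dx":0,"dy":0,"dz":0,"yaw":0,"gripper":4}]'>o; python3 st.py;  python3 -m pendant '[{"dx":0,"dy":2,"dz":0,"yaw":0,"gripper":4},{"dx":0,"dy":2,"dz":0,"yaw":0,"gripper":4},{"dx":0,"dy":0,"dz":0,"yaw":0,"gripper":4}]'>o; python3 st.py
```

```text
q [ 0.102  0.184 -0.083  1.31   0.083 -3.14 ] p [531.8  84.7 255.1] zaxis [-0.014  0.082 -0.997] psi 5.7 w 0.469 F [-0.1 -0.1  0.7] t 7.22
q [ 0.075  0.184 -0.089  1.304  0.066 -3.14 ] p [534.3  64.3 252.1] zaxis [-0.01   0.066 -0.998] psi 4.2 w 0.466 F [ 0.4 -0.5 -0.8] t 7.47
```

```bash
python3 -m pendant '[{"dx":0,"dy":2,"dz":0,"yaw":0,"gripper":4},{"dx":0,"dy":2,"dz":0,"yaw":0,"gripper":4},{"dx":0,"dy":2,"dz":0,"yaw":0,"gripper":4},{"dx":0,"dy":2,"dz":0,"yaw":0,"gripper":4},{"dx":0,"dy":0,"dz":0,"yaw":0,"gripper":4}]'>o; python3 st.py;  python3 -m pendant '[{"dx":0,"dy":2,"dz":0,"yaw":0,"gripper":4},{"dx":0,"dy":2,"dz":0,"yaw":0,"gripper":4},{"dx":0,"dy":0,"dz":0,"yaw":0,"gripper":4}]'>o; python3 st.py
```

```text
q [ 0.017  0.185 -0.096  1.296  0.033 -3.141] p [537.2  20.9 247.7] zaxis [-0.006  0.033 -0.999] psi 0.9 w 0.468 F [-0.5 -0.2  0.4] t 7.88
q [-0.012  0.185 -0.098  1.293  0.016 -3.141] p [537.7  -0.6 246.6] zaxis [-0.005  0.016 -1.   ] psi -0.7 w 0.467 F [-0.1  0.7  0.8] t 8.13
```

```bash
python3 -m pendant '[{"dx":0,"dy":2,"dz":0,"yaw":0,"gripper":4},{"dx":0,"dy":1.8,"dz":0,"yaw":0,"gripper":4},{"dx":0,"dy":0,"dz":0,"yaw":0,"gripper":4}]'>o; python3 st.py;  for i in 1 2 3 ; do python3 -m pendant '[{"dx":0,"dy":0,"dz":0,"yaw":0.12,"gripper":4},{"dx":0,"dy":0,"dz":0,"yaw":0.12,"gripper":4},{"dx":0,"dy":0,"dz":0,"yaw":0.12,"gripper":4},{"dx":0,"dy":0,"dz":0,"yaw":0.12,"gripper":4},{"dx":0,"dy":0,"dz":0,"yaw":0.12,"gripper":4},{"dx":0,"dy":0,"dz":0,"yaw":0.12,"gripper":4},{"dx":0,"dy":0,"dz":0,"yaw":0.12,"gripper":4},{"dx":0,"dy":0,"dz":0,"yaw":0.12,"gripper":4}]' >o; done; python3 -m pendant '[{"dx":0,"dy":0,"dz":0,"yaw":0.12,"gripper":4},{"dx":0,"dy":0,"dz":0,"yaw":0.12,"gripper":4},{"dx":0,"dy":0,"dz":0,"yaw":0,"gripper":4}]'>o; python3 st.py
```

```text
q [-0.039  0.186 -0.098  1.293  0.    -3.141] p [537.6 -21.  246.2] zaxis [-0.006  0.    -1.   ] psi -2.3 w 0.465 F [ 1.  -0.2 -1.8] t 8.38
q [-3.700e-02  1.860e-01 -9.800e-02  1.293e+00  1.000e-03 -1.800e-02] p [537.6 -19.5 246.2] zaxis [-0.006  0.002 -1.   ] psi 178.9 w 0.468 F [-0.9  0.5  0.5] t 10.63
```

```bash
python3 -m pendant '[{"dx":1,"dy":3.1,"dz":1.2,"yaw":-0.02,"gripper":4},{"dx":1,"dy":3.1,"dz":1.2,"yaw":0,"gripper":4},{"dx":1,"dy":3.1,"dz":1.2,"yaw":0,"gripper":4},{"dx":1,"dy":3.1,"dz":1.2,"yaw":0,"gripper":4},{"dx":1,"dy":3.1,"dz":1.2,"yaw":0,"gripper":4},{"dx":1,"dy":3.1,"dz":1.2,"yaw":0,"gripper":4},{"dx":1,"dy":3.1,"dz":1.2,"yaw":0,"gripper":4},{"dx":1,"dy":3.1,"dz":1.2,"yaw":0,"gripper":4}]'>o;python3 -m pendant '[{"dx":0,"dy":0,"dz":0,"yaw":0,"gripper":4},{"dx":0,"dy":0,"dz":0,"yaw":0,"gripper":4},{"dx":0,"dy":0,"dz":0,"yaw":0,"gripper":4}]'>o; python3 st.py
python3 - <<'E'
from h import *
f,K,P,s=shot("wrist","w4.png")
for n,xy,r in (("small",(583,332),32),("medium",(578,219),38),("large",(458.5,229.3),44),("tiny",(459.7,120),26)):
    X=[*xy,13]; uv=proj(K,P,X)[0]; a,k,e=circ(f,K,P,uv,13,r); print(n,uv.round(),a.round(1),"exp r",r,k,round(e,2))
E
```

```text
q [ 0.461  0.174 -0.33   1.071  0.003  0.455] p [457.  228.3 151.2] zaxis [-0.005  0.001 -1.   ] psi -179.7 w 0.469 F [ 0.3  0.3 -0.4] t 11.55
small [354. 281.] [580.4 333.8  29.2] exp r 32 99 0.88
medium [249. 276.] [577.  220.8  37.1] exp r 38 187 0.32
large [260. 167.] [457.6 230.7  43.1] exp r 44 251 0.2
tiny [147. 168.] [459.  122.1  25. ] exp r 26 154 0.37
```

View pics/w4.png

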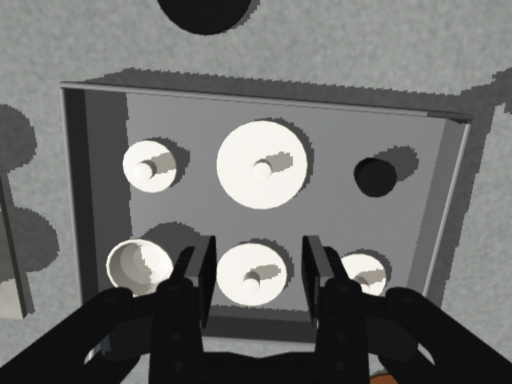

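The large lid is at pixel (262,168), fits r≈44, and agrees between views to 2 mm. The black look-alike at (205,10) is outside the tray. Descending on the lid.

```bash
python3 -m pendant '[{"dx":-0.1,"dy":0.2,"dz":2.4,"yaw":0,"gripper":4},{"dx":0,"dy":0,"dz":2.4,"yaw":0,"gripper":4},{"dx":0,"dy":0,"dz":2.4,"yaw":0,"gripper":4},{"dx":0,"dy":0,"dz":2.4,"yaw":0,"gripper":4},{"dx":0,"dy":0,"dz":2.4,"yaw":0,"gripper":4},{"dx":0,"dy":0,"dz":1.0,"yaw":0,"gripper":4},{"dx":0,"dy":0,"dz":0.5,"yaw":0,"gripper":4},{"dx":0,"dy":0,"dz":0,"yaw":0,"gripper":4}]'>o; python3 st.py; python3 -m pendant '[{"dx":0,"dy":0,"dz":0,"yaw":0,"gripper":0},{"dx":0,"dy":0,"dz":0,"yaw":0,"gripper":0},{"dx":0,"dy":0,"dz":0,"yaw":0,"gripper":0},{"dx":0,"dy":0,"dz":0,"yaw":0,"gripper":0},{"dx":0,"dy":0,"dz":0,"yaw":0,"gripper":0},{"dx":0,"dy":0,"dz":0,"yaw":0,"gripper":0}]'>o; python3 st.py
```

```text
q [ 0.463  0.302 -0.507  0.768  0.004  0.461] p [457.2 229.8  15.8] zaxis [-0.006  0.001 -1.   ] psi -179.9 w 0.471 F [ 0.5 -0.4  0.1] t 12.27
q [ 0.465  0.301 -0.506  0.767  0.004  0.461] p [457.3 230.9  16.4] zaxis [-0.005  0.002 -1.   ] psi -179.8 w 0.003 F [-0.3  0.2 -0.6] t 12.77
```

```bash
python3 -c "
from h import *
f,K,P,s=shot('wrist')
g=shot('side')[0]
cv2.imwrite('pics/w5.png',np.hstack([cv2.resize(f,(400,300)),cv2.resize(g[100:208,190:334],(400,300),interpolation=cv2.INTER_CUBIC)]))"; python3 st.py
```

```text
q [ 0.465  0.301 -0.507  0.767  0.004  0.461] p [457.1 230.8  16.2] zaxis [-0.005  0.002 -1.   ] psi -179.8 w 0.004 F [ 0.4 -0.1 -0.1] t 12.87
```

View pics/w5.png

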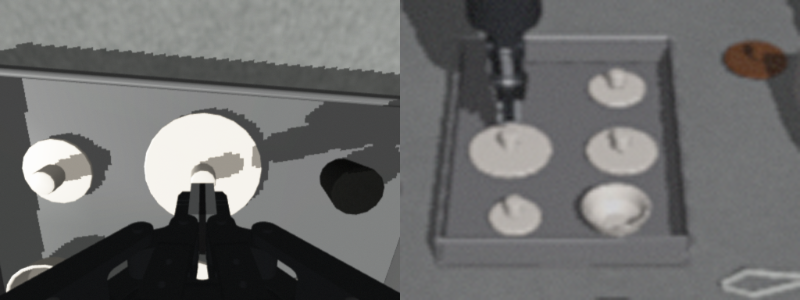

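```bash
python3 -c "
from h import *
f,K,P,s=shot('wrist'); e=s['eef_pos']
for n,X in (('tcp',e),('tcp+19up',e+[0,0,19]),('knob top',[458.1,230,33]),('knob mid',[458.1,230,25]),('disc c',[458.1,230,13])): print(n,proj(K,P,X)[0].round(1))
print(circ(f,K,P,(260,195),13,44))
f,K,P,s=shot('side')
for n,X in (('tcp',e),('knob top',[458.1,230,33]),('disc c',[458.1,230,13])): 
  p=proj(K,P,X)[0]; print(n,p.round(1),((p-[190,100])*400/144).round())
"
```

```text
tcp [258.8 221.2]
tcp+19up [258.9 235.5]
knob top [257.3 235.4]
knob mid [257.3 229.1]
disc c [257.4 220.6]
(array([454.88829493, 230.25088151,  41.74128003]), 261, np.float64(1.854844004262958))
tcp [229.1 152. ] [109. 144.]
knob top [229.3 147.7] [109. 132.]
disc c [229.5 153. ] [110. 147.]
```

```bash
python3 -c "
from h import *
f=shot('wrist')[0]; g=shot('side')[0]
z=lambda a:cv2.resize(a,(400,500),interpolation=cv2.INTER_CUBIC)
cv2.imwrite('pics/w6.png',np.hstack([z(f[180:330,200:320]),z(g[90:165,200:260])]))"
```

```text
(no output)
```

View pics/w6.png

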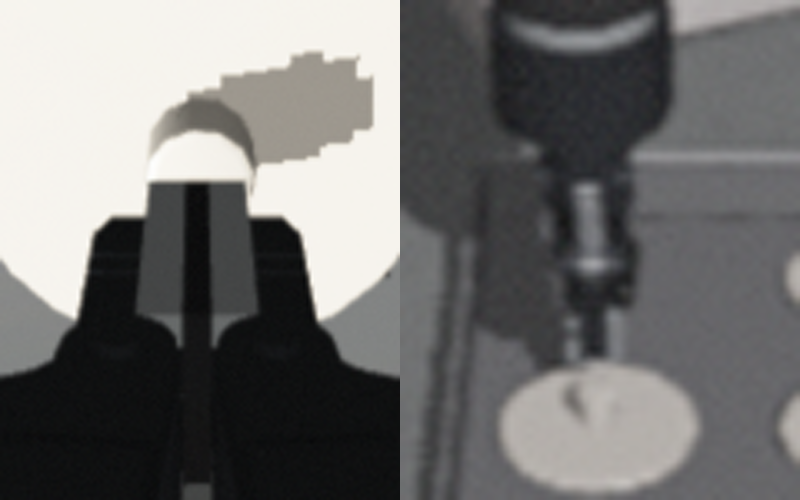

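```bash
python3 -c "
from h import *
c=vision.camera('wrist');K=np.array(c['K']);T=np.array(c['T_tool_cam'])
for x in(0,11):
  for z in (0,-10,-20,-30,-40,-60): print(x,z,proj(K,T,[x,0,z])[0].round(1))
"
```

```text
0 0 [258.8 221.2]
0 -10 [258.8 228.4]
0 -20 [258.8 236.5]
0 -30 [258.8 245.5]
0 -40 [258.8 255.6]
0 -60 [258.8 280.2]
11 0 [258.8 203. ]
11 -10 [258.8 209.5]
11 -20 [258.8 216.6]
11 -30 [258.8 224.6]
11 -40 [258.8 233.6]
11 -60 [258.8 255.6]
```

The fingers closed above the knob. Both views put the pad ends 20–30 mm higher than the nominal TCP. I'll reopen and step down, watching the force.

```bash
python3 -m pendant '[{"dx":0,"dy":0,"dz":0,"yaw":0,"gripper":4},{"dx":0,"dy":0,"dz":0,"yaw":0,"gripper":4},{"dx":0,"dy":0,"dz":0,"yaw":0,"gripper":4},{"dx":0,"dy":0,"dz":0.8,"yaw":0,"gripper":4},{"dx":0,"dy":0,"dz":0.7,"yaw":0,"gripper":4},{"dx":0,"dy":0,"dz":0,"yaw":0,"gripper":4}]'; python3 -c "
from h import *
f=shot('wrist')[0]; g=shot('side')[0]
z=lambda a:cv2.resize(a,(400,500),interpolation=cv2.INTER_CUBIC)
cv2.imwrite('pics/w7.png',np.hstack([z(f[180:330,200:320]),z(g[90:165,200:260])]))"
```

```text
time: 13.62
eef_pos: [455.7, 230.1, -0.8]
orientation: [-0.004, -0.002, 1.0, 0.0]
wrist_force: [-0.5, 0.1, -0.5]
gripper_width: 0.467
```

View pics/w7.png

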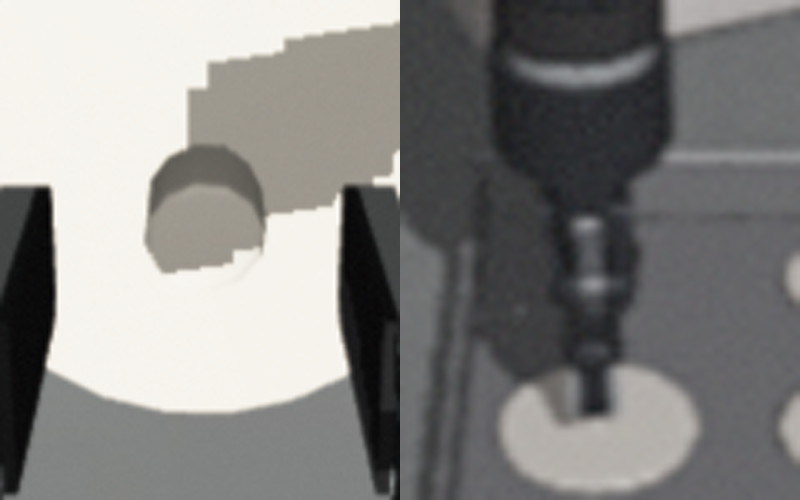

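```bash
python3 -m pendant '[{"dx":-0.2,"dy":0,"dz":0.4,"yaw":0,"gripper":4},{"dx":0,"dy":0,"dz":0.4,"yaw":0,"gripper":4},{"dx":0,"dy":0,"dz":0,"yaw":0,"gripper":4}]'; python3 -m pendant '[{"dx":0,"dy":0,"dz":0.3,"yaw":0,"gripper":4},{"dx":0,"dy":0,"dz":0,"yaw":0,"gripper":4}]'; python3 -c "
from h import *
f,K,P,s=shot('wrist'); print(circ(f,K,P,proj(K,P,[458,230,13])[0],13,44))
g=shot('side')[0]
z=lambda a:cv2.resize(a,(400,500),interpolation=cv2.INTER_CUBIC)
cv2.imwrite('pics/w8.png',np.hstack([z(f[180:330,200:320]),z(g[90:165,200:260])]))"
```

```text
time: 13.97
eef_pos: [458.7, 230.5, -7.8]
orientation: [-0.003, -0.002, 1.0, 0.001]
wrist_force: [-1.0, 0.1, 0.1]
gripper_width: 0.468
time: 14.13
eef_pos: [458.7, 230.6, -10.5]
orientation: [-0.003, -0.002, 1.0, 0.001]
wrist_force: [-0.6, 1.1, -0.1]
gripper_width: 0.461
(array([457.04594285, 230.50792596,  42.61226715]), 405, np.float64(0.38484543001710847))
```

View pics/w8.png

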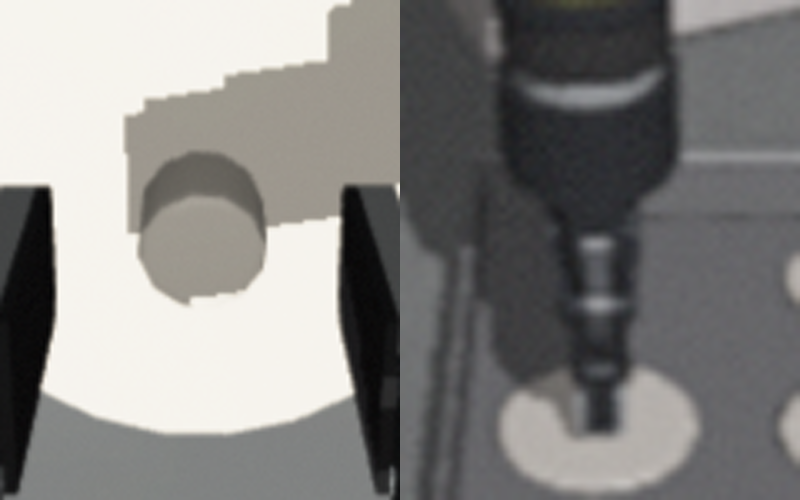

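```bash
python3 -m pendant '[{"dx":0,"dy":0,"dz":0.3,"yaw":0,"gripper":4},{"dx":0,"dy":0,"dz":0.3,"yaw":0,"gripper":4},{"dx":0,"dy":0,"dz":0,"yaw":0,"gripper":4}]';  python3 -m pendant '[{"dx":0,"dy":0,"dz":0,"yaw":0,"gripper":0},{"dx":0,"dy":0,"dz":0,"yaw":0,"gripper":0},{"dx":0,"dy":0,"dz":0,"yaw":0,"gripper":0},{"dx":0,"dy":0,"dz":0,"yaw":0,"gripper":0}]'
```

```text
time: 14.48
eef_pos: [458.5, 230.6, -16.6]
orientation: [-0.003, -0.002, 1.0, 0.001]
wrist_force: [-0.1, 0.1, -0.3]
gripper_width: 0.467
time: 14.82
eef_pos: [459.0, 230.8, -15.8]
orientation: [-0.003, -0.002, 1.0, 0.001]
wrist_force: [-0.7, -0.1, 2.4]
gripper_width: 0.181
```

Width 0.181 means a 15.5 mm chord on an 18 mm knob, so the grip is too high. I'll reopen and go a little lower.

```bash
python3 -m pendant '[{"dx":0,"dy":0,"dz":0,"yaw":0,"gripper":4},{"dx":0,"dy":0,"dz":0,"yaw":0,"gripper":4},{"dx":0,"dy":0,"dz":0.3,"yaw":0,"gripper":4},{"dx":0,"dy":0,"dz":0.2,"yaw":0,"gripper":4},{"dx":0,"dy":0,"dz":0.0,"yaw":0,"gripper":4}]';  python3 -m pendant '[{"dx":0,"dy":0,"dz":0,"yaw":0,"gripper":0},{"dx":0,"dy":0,"dz":0,"yaw":0,"gripper":0},{"dx":0,"dy":0,"dz":0,"yaw":0,"gripper":0},{"dx":0,"dy":0,"dz":0,"yaw":0,"gripper":0}]'
```

```text
time: 15.23
eef_pos: [458.4, 230.5, -21.6]
orientation: [-0.003, -0.002, 1.0, 0.001]
wrist_force: [0.6, 0.2, -0.2]
gripper_width: 0.469
time: 15.57
eef_pos: [458.9, 230.8, -20.9]
orientation: [-0.003, -0.002, 1.0, 0.001]
wrist_force: [-0.5, 0.2, 2.2]
gripper_width: 0.182
```

```bash
python3 -m pendant '[{"dx":0,"dy":0,"dz":-0.5,"yaw":0,"gripper":0},{"dx":0,"dy":0,"dz":-0.8,"yaw":0,"gripper":0},{"dx":0,"dy":0,"dz":0,"yaw":0,"gripper":0},{"dx":0,"dy":0,"dz":0,"yaw":0,"gripper":0}]'; python3 -c "
from h import *
f=shot('wrist')[0]; g=shot('side')[0]
z=lambda a:cv2.resize(a,(400,500),interpolation=cv2.INTER_CUBIC)
cv2.imwrite('pics/w9.png',np.hstack([z(f[130:330,180:340]),z(g[90:165,200:260])]))"
```

```text
time: 15.9
eef_pos: [459.8, 231.2, -7.1]
orientation: [-0.002, -0.002, 1.0, 0.001]
wrist_force: [-0.2, -0.4, -0.4]
gripper_width: 0.183
```

View pics/w9.png

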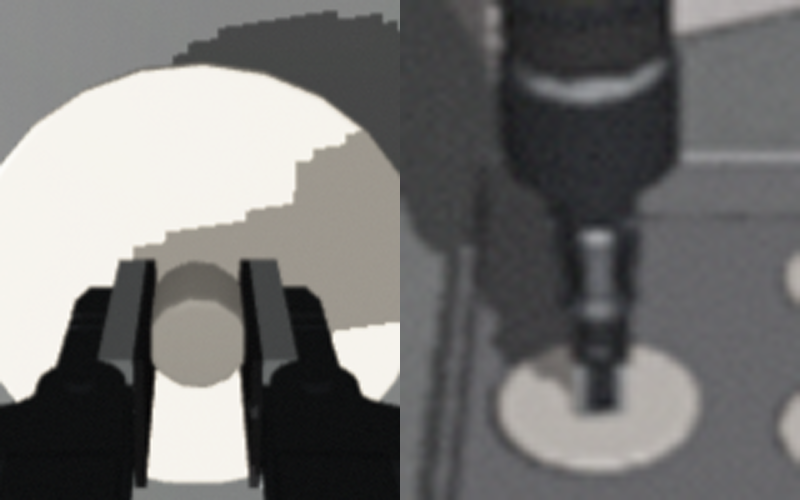

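The large lid is held and clear of the floor, with the knob centred between the pads. Carrying it high to the large crucible.

```bash
python3 -m pendant '[{"dx":0,"dy":0,"dz":-1.5,"yaw":0,"gripper":0},{"dx":0,"dy":0,"dz":-2.5,"yaw":0,"gripper":0},{"dx":0,"dy":0,"dz":-2.5,"yaw":0,"gripper":0},{"dx":0,"dy":0,"dz":-2.5,"yaw":0,"gripper":0},{"dx":0,"dy":0,"dz":-1.5,"yaw":0,"gripper":0}]'
for i in 1 2; do python3 -m pendant '[{"dx":-0.9,"dy":-2.8,"dz":0,"yaw":0,"gripper":0},{"dx":-0.9,"dy":-2.9,"dz":0,"yaw":0,"gripper":0},{"dx":-0.9,"dy":-2.9,"dz":0,"yaw":0,"gripper":0},{"dx":-0.9,"dy":-2.9,"dz":0,"yaw":0,"gripper":0},{"dx":-0.9,"dy":-2.8,"dz":0,"yaw":0,"gripper":0},{"dx":-0.85,"dy":-2.75,"dz":0,"yaw":0,"gripper":0}]'; done;  python3 -m pendant '[{"dx":0,"dy":0,"dz":0,"yaw":0,"gripper":0},{"dx":0,"dy":0,"dz":0,"yaw":0,"gripper":0}]'; python3 st.py
cat > hand.py <<'E'
import sys
from h import *
r=float(sys.argv[1]); off=float(sys.argv[2]) # lid origin z - tcp z
f,K,P,s=shot('wrist'); e=s['eef_pos']
# lid offset from TCP (disc top plane; visible top edge)
z=e[2]+off+8; a,k,er=circ(f,K,P,proj(K,P,[e[0],e[1],z])[0],z,r)
print('lid in hand xy',a.round(1),'exp r',r,'minus tcp',(a[:2]-e[:2]).round(1),k,round(er,2))
E
python3 hand.py 44 25.9
```

```text
time: 16.42
eef_pos: [460.4, 231.0, 99.3]
orientation: [-0.002, -0.002, 1.0, 0.001]
wrist_force: [-0.0, 0.5, -1.1]
gripper_width: 0.182
time: 16.92
eef_pos: [513.7, 58.8, 96.3]
orientation: [-0.003, -0.002, 1.0, 0.001]
wrist_force: [0.6, 1.0, -0.1]
gripper_width: 0.178
time: 17.42
eef_pos: [567.7, -111.6, 95.6]
orientation: [-0.003, -0.002, 1.0, 0.001]
wrist_force: [0.5, -1.1, -1.3]
gripper_width: 0.181
time: 17.58
eef_pos: [567.6, -111.3, 95.4]
orientation: [-0.003, -0.0, 1.0, 0.001]
wrist_force: [-0.6, 0.5, -0.5]
gripper_width: 0.182
q [-0.194  0.337 -0.25   0.99   0.001 -0.195] p [ 567.6 -111.3   95.4] zaxis [-0.006  0.002 -1.   ] psi -180.0 w 0.182 F [-0.6  0.5 -0.5] t 17.58
lid in hand xy [ 565.  -111.7   42.8] exp r 44.0 minus tcp [-2.6 -0.5] 550 0.91
```

```bash
python3 -m pendant '[{"dx":-0.15,"dy":0.1,"dz":1,"yaw":0,"gripper":0},{"dx":0,"dy":0,"dz":1.5,"yaw":0,"gripper":0},{"dx":0,"dy":0,"dz":1.2,"yaw":0,"gripper":0},{"dx":0,"dy":0,"dz":0.8,"yaw":0,"gripper":0},{"dx":0,"dy":0,"dz":0.2,"yaw":0,"gripper":0},{"dx":0,"dy":0,"dz":0,"yaw":0,"gripper":0}]'; python3 -m pendant '[{"dx":0,"dy":0,"dz":0.2,"yaw":0,"gripper":0},{"dx":0,"dy":0,"dz":0.15,"yaw":0,"gripper":0},{"dx":0,"dy":0,"dz":0,"yaw":0,"gripper":0}]';python3 -m pendant '[{"dx":0,"dy":0,"dz":0.1,"yaw":0,"gripper":0},{"dx":0,"dy":0,"dz":0,"yaw":0,"gripper":0}]'
```

```text
time: 18.13
eef_pos: [568.0, -108.0, 48.0]
orientation: [-0.004, -0.002, 1.0, 0.001]
wrist_force: [0.9, -0.8, -1.4]
gripper_width: 0.186
time: 18.38
eef_pos: [569.2, -108.9, 45.7]
orientation: [-0.002, -0.002, 1.0, 0.001]
wrist_force: [-0.4, -0.6, -0.6]
gripper_width: 0.184
time: 18.55
eef_pos: [569.1, -109.1, 44.6]
orientation: [-0.003, -0.002, 1.0, 0.001]
wrist_force: [-0.7, -0.7, -1.4]
gripper_width: 0.184
```

```bash
for i in 1 2 3; do python3 -m pendant '[{"dx":0,"dy":0,"dz":0.1,"yaw":0,"gripper":0},{"dx":0,"dy":0,"dz":0,"yaw":0,"gripper":0}]'|egrep "pos|force"; done
```

```text
eef_pos: [568.9, -109.1, 43.4]
wrist_force: [0.3, -0.1, -1.8]
eef_pos: [568.8, -109.0, 42.3]
wrist_force: [0.4, 0.9, -1.1]
eef_pos: [569.2, -109.0, 42.2]
wrist_force: [-1.1, 0.3, 6.3]
```

Contact came at the predicted 42.2. Releasing and rising.

```bash
python3 -m pendant '[{"dx":0,"dy":0,"dz":0,"yaw":0,"gripper":2.2},{"dx":0,"dy":0,"dz":0,"yaw":0,"gripper":3},{"dx":0,"dy":0,"dz":0,"yaw":0,"gripper":4},{"dx":0,"dy":0,"dz":0,"yaw":0,"gripper":4},{"dx":0,"dy":0,"dz":-1,"yaw":0,"gripper":4},{"dx":0,"dy":0,"dz":-3,"yaw":0,"gripper":4},{"dx":0,"dy":0,"dz":-4,"yaw":0,"gripper":4},{"dx":0,"dy":0,"dz":-4,"yaw":0,"gripper":4}]'; python3 -m pendant '[{"dx":2,"dy":-1.5,"dz":-3,"yaw":0,"gripper":4},{"dx":2,"dy":-1.5,"dz":-3,"yaw":0,"gripper":4},{"dx":2,"dy":-1.5,"dz":-3,"yaw":0,"gripper":4},{"dx":0,"dy":0,"dz":0,"yaw":0,"gripper":4}]';python3 - <<'E'
from h import *
f,K,P,s=shot("wrist","w10.png"); print(s["eef_pos"])
for n,xy,z,r in (("LID large",(567,-110),76,44),("tiny",(557.5,-205.5),44,21),("medium",(452.3,-95.3),62,33),("small",(447.5,-216.5),52,27)):
    uv=proj(K,P,[*xy,z])[0]; a,k,e=circ(f,K,P,uv,z,r); print(n,uv.round(),a.round(1),"exp r",r,k,round(e,2))
E
```

```text
time: 19.72
eef_pos: [568.4, -108.9, 162.5]
orientation: [-0.004, -0.002, 1.0, 0.001]
wrist_force: [1.7, -0.7, -0.2]
gripper_width: 0.469
time: 20.05
eef_pos: [510.2, -157.3, 259.2]
orientation: [0.001, -0.0, 1.0, -0.001]
wrist_force: [1.7, -0.3, 0.6]
gripper_width: 0.467
[ 510.19169793 -157.28181571  259.21113065]
LID large [301. 204.] [ 567.8 -110.3   43.9] exp r 44 231 0.85
tiny [220. 187.] [ 560.7 -205.9   23.9] exp r 21 72 1.55
medium [317. 100.] [452.6 -95.   33.4] exp r 33 244 0.78
small [206.  94.] [ 446.3 -218.4   29.2] exp r 27 97 0.92
```

View pics/w10.png

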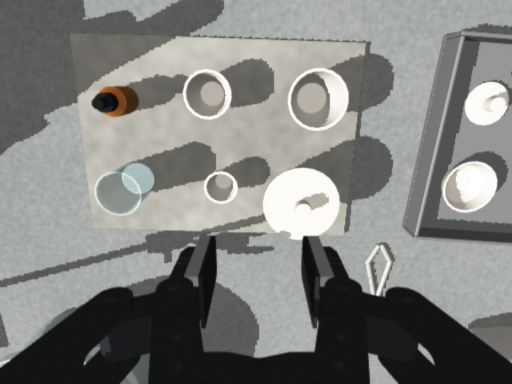

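```bash
python3 - <<'E'
from h import *
import pickle
A=shot("wrist")[:3]; B=pickle.load(open("w2.pkl","rb"))
for f,K,P in (A,B):
  for t in (205,220,235):
    for n,xy,z,r in (("tiny",(557.5,-205.5),44,21),("medium",(452.3,-95.3),62,33),("small",(447.5,-216),52,27)):
      a,k,e=circ(f,K,P,proj(K,P,[*xy,z])[0],z,r,t); print(t,n,a.round(1),k,round(e,2))
E
python3 -m pendant '[{"dx":0.8,"dy":4,"dz":1,"yaw":0,"gripper":4},{"dx":0.7,"dy":4,"dz":1,"yaw":0,"gripper":4},{"dx":0.7,"dy":4,"dz":1,"yaw":0,"gripper":4},{"dx":0.7,"dy":4,"dz":1,"yaw":0,"gripper":4},{"dx":0.7,"dy":4,"dz":1,"yaw":0,"gripper":4},{"dx":0.7,"dy":4,"dz":1,"yaw":0,"gripper":4},{"dx":0.7,"dy":3.9,"dz":1,"yaw":0,"gripper":4},{"dx":0,"dy":0,"dz":0,"yaw":0,"gripper":4}]'; python3 st.py
```

```text
205 tiny [ 558.3 -205.4   20.7] 102 0.4
205 medium [452.6 -94.4  32.4] 176 0.25
205 small [ 447.5 -215.5   26.5] 142 0.35
220 tiny [ 557.9 -205.1   20.2] 93 0.27
220 medium [452.4 -94.5  32.2] 174 0.28
220 small [ 447.5 -215.6   26.2] 140 0.27
235 tiny [ 557.6 -205.1   19.8] 92 0.27
235 medium [452.4 -94.6  31.8] 173 0.24
235 small [ 447.5 -215.5   25.9] 138 0.28
205 tiny [ 558.3 -205.2   20.4] 102 0.44
205 medium [452.8 -94.5  31.9] 194 1.14
205 small [ 447.3 -215.3   25.7] 195 1.03
220 tiny [ 558.3 -205.2   20. ] 100 0.25
220 medium [452.9 -94.5  31.5] 194 0.99
220 small [ 447.7 -215.4   25.4] 194 0.87
235 tiny [ 558.3 -205.1   19.8] 99 0.25
235 medium [453.1 -94.6  31.2] 209 0.66
235 small [ 448.1 -215.5   25.2] 198 0.57
time: 20.82
eef_pos: [455.6, 129.5, 179.5]
orientation: [-0.006, -0.006, 1.0, 0.002]
wrist_force: [0.1, 0.5, -0.6]
gripper_width: 0.468
q [ 0.272  0.094 -0.358  1.129  0.006  0.26 ] p [455.6 129.5 179.5] zaxis [-0.011  0.003 -1.   ] psi -179.3 w 0.468 F [ 0.1  0.5 -0.6] t 20.82
```

```bash
python3 -m pendant '[{"dx":-0.4,"dy":-0.8,"dz":3,"yaw":0,"gripper":4},{"dx":0,"dy":0,"dz":3,"yaw":0,"gripper":4},{"dx":0,"dy":0,"dz":3,"yaw":0,"gripper":4},{"dx":0,"dy":0,"dz":3,"yaw":0,"gripper":4},{"dx":0,"dy":0,"dz":3,"yaw":0,"gripper":4},{"dx":0,"dy":0,"dz":2,"yaw":0,"gripper":4},{"dx":0,"dy":0,"dz":1,"yaw":0,"gripper":4},{"dx":0,"dy":0,"dz":0,"yaw":0,"gripper":4}]'; python3 st.py
python3 - <<'E'
from h import *
f,K,P,s=shot("wrist","w11.png")
print(circ(f,K,P,proj(K,P,[459.6,121.5,13])[0],13,26))
E
```

```text
time: 21.48
eef_pos: [459.3, 115.1, -0.2]
orientation: [-0.006, -0.002, 1.0, 0.0]
wrist_force: [-0.1, -0.2, -0.1]
gripper_width: 0.473
q [ 0.243  0.265 -0.605  0.712  0.003  0.24 ] p [ 4.593e+02  1.151e+02 -2.000e-01] zaxis [-0.011  0.    -1.   ] psi -179.8 w 0.473 F [-0.1 -0.2 -0.1] t 21.48
(array([458.33632854, 122.52993689,  26.78951971]), 379, np.float64(2.4649579394897714))
```

```bash
python3 -m pendant '[{"dx":0,"dy":0.65,"dz":0,"yaw":0,"gripper":4},{"dx":0,"dy":0,"dz":0.8,"yaw":0,"gripper":4},{"dx":0,"dy":0,"dz":0.8,"yaw":0,"gripper":4},{"dx":0,"dy":0,"dz":0.4,"yaw":0,"gripper":4},{"dx":0,"dy":0,"dz":0,"yaw":0,"gripper":4}]';  python3 -m pendant '[{"dx":0,"dy":0,"dz":0,"yaw":0,"gripper":0},{"dx":0,"dy":0,"dz":0,"yaw":0,"gripper":0},{"dx":0,"dy":0,"dz":0,"yaw":0,"gripper":0},{"dx":0,"dy":0,"dz":0,"yaw":0,"gripper":0}]'
```

```text
time: 21.95
eef_pos: [461.2, 122.0, -18.2]
orientation: [-0.003, -0.002, 1.0, 0.001]
wrist_force: [-0.4, -0.0, -0.1]
gripper_width: 0.469
time: 22.28
eef_pos: [462.3, 122.2, -17.1]
orientation: [-0.002, -0.002, 1.0, 0.001]
wrist_force: [-0.6, 0.8, 1.9]
gripper_width: 0.177
```

```bash
python3 -m pendant '[{"dx":0,"dy":0,"dz":-0.8,"yaw":0,"gripper":0},{"dx":0,"dy":0,"dz":-1.5,"yaw":0,"gripper":0},{"dx":0,"dy":0,"dz":-2.5,"yaw":0,"gripper":0},{"dx":0,"dy":0,"dz":-2.5,"yaw":0,"gripper":0},{"dx":0,"dy":0,"dz":-2.5,"yaw":0,"gripper":0},{"dx":0,"dy":0,"dz":-2,"yaw":0,"gripper":0},{"dx":0,"dy":0,"dz":0,"yaw":0,"gripper":0}]'
python3 hand.py 26 22.1
for i in 1 2; do python3 -m pendant '[{"dx":-0.8,"dy":-2.7,"dz":0,"yaw":0,"gripper":0},{"dx":-0.8,"dy":-2.7,"dz":0,"yaw":0,"gripper":0},{"dx":-0.8,"dy":-2.8,"dz":0,"yaw":0,"gripper":0},{"dx":-0.8,"dy":-2.8,"dz":0,"yaw":0,"gripper":0},{"dx":-0.8,"dy":-2.7,"dz":0,"yaw":0,"gripper":0},{"dx":-0.8,"dy":-2.7,"dz":0,"yaw":0,"gripper":0}]'; done;  python3 -m pendant '[{"dx":0,"dy":0,"dz":0,"yaw":0,"gripper":0},{"dx":0,"dy":0,"dz":0,"yaw":0,"gripper":0}]'; python3 hand.py 26 22.1
```

```text
time: 22.87
eef_pos: [465.7, 122.8, 105.3]
orientation: [0.001, -0.002, 1.0, 0.002]
wrist_force: [-0.2, 0.4, 0.4]
gripper_width: 0.177
lid in hand xy [462.  122.3  25.3] exp r 26.0 minus tcp [-3.7 -0.5] 304 0.5
time: 23.42
eef_pos: [510.4, -43.1, 99.0]
orientation: [-0.004, -0.002, 1.0, 0.001]
wrist_force: [0.4, 0.4, 0.0]
gripper_width: 0.179
time: 23.92
eef_pos: [558.9, -206.8, 98.2]
orientation: [-0.004, -0.002, 1.0, 0.001]
wrist_force: [-0.3, -0.2, -0.4]
gripper_width: 0.184
time: 24.08
eef_pos: [559.0, -206.6, 98.2]
orientation: [-0.004, -0.001, 1.0, 0.001]
wrist_force: [-1.1, 1.1, 0.1]
gripper_width: 0.179
lid in hand xy [ 553.9 -207.6   24.4] exp r 26.0 minus tcp [-5. -1.] 341 1.71
```

```bash
python3 -m pendant '[{"dx":-0.25,"dy":0.2,"dz":1,"yaw":0,"gripper":0},{"dx":0,"dy":0,"dz":2,"yaw":0,"gripper":0},{"dx":0,"dy":0,"dz":2,"yaw":0,"gripper":0},{"dx":0,"dy":0,"dz":1.5,"yaw":0,"gripper":0},{"dx":0,"dy":0,"dz":0.7,"yaw":0,"gripper":0},{"dx":0,"dy":0,"dz":0.2,"yaw":0,"gripper":0},{"dx":0,"dy":0,"dz":0,"yaw":0,"gripper":0}]'; for i in 1 2 3 4 ; do python3 -m pendant '[{"dx":0,"dy":0,"dz":0.1,"yaw":0,"gripper":0},{"dx":0,"dy":0,"dz":0,"yaw":0,"gripper":0}]'|egrep "pos|force"; done
```

```text
time: 24.72
eef_pos: [561.3, -202.5, 25.0]
orientation: [-0.003, -0.002, 1.0, 0.001]
wrist_force: [-0.1, -1.2, 1.1]
gripper_width: 0.179
eef_pos: [562.6, -203.5, 25.5]
wrist_force: [-0.8, 0.6, -0.6]
eef_pos: [562.3, -203.7, 24.1]
wrist_force: [-0.4, 0.3, 0.1]
eef_pos: [561.9, -203.6, 22.7]
wrist_force: [-0.5, 0.3, -0.4]
eef_pos: [561.7, -203.5, 21.4]
wrist_force: [-0.8, -0.1, -0.5]
```

```bash
for i in 1 2 3 4 ; do python3 -m pendant '[{"dx":0,"dy":0,"dz":0.1,"yaw":0,"gripper":0},{"dx":0,"dy":0,"dz":0,"yaw":0,"gripper":0}]'|egrep "pos|force"; done
```

```text
eef_pos: [561.6, -203.5, 20.3]
wrist_force: [-1.2, -1.2, 0.5]
eef_pos: [561.7, -203.5, 19.4]
wrist_force: [0.4, 0.4, 0.0]
eef_pos: [561.7, -203.5, 18.4]
wrist_force: [-0.1, -0.5, 0.2]
eef_pos: [562.0, -203.6, 17.9]
wrist_force: [-0.5, 0.3, 3.3]
```

```bash
python3 -m pendant '[{"dx":0,"dy":0,"dz":0,"yaw":0,"gripper":2.2},{"dx":0,"dy":0,"dz":0,"yaw":0,"gripper":3},{"dx":0,"dy":0,"dz":0,"yaw":0,"gripper":4},{"dx":0,"dy":0,"dz":0,"yaw":0,"gripper":4},{"dx":0,"dy":0,"dz":-1,"yaw":0,"gripper":4},{"dx":0,"dy":0,"dz":-3,"yaw":0,"gripper":4},{"dx":0,"dy":0,"dz":-4,"yaw":0,"gripper":4},{"dx":0,"dy":0,"dz":-4,"yaw":0,"gripper":4}]'; python3 -m pendant '[{"dx":0,"dy":1.5,"dz":-2.5,"yaw":0,"gripper":4},{"dx":0,"dy":3,"dz":-2,"yaw":0,"gripper":4},{"dx":0,"dy":0,"dz":0,"yaw":0,"gripper":4},{"dx":0,"dy":0,"dz":0,"yaw":0,"gripper":4}]';python3 - <<'E'
from h import *
f,K,P,s=shot("wrist","w12.png"); print(s["eef_pos"])
for n,xy,z,r in (("LID tiny",(558.2,-205.2),48,26),("LID large",(567,-110),76,44)):
  for t in (205,225):
    uv=proj(K,P,[*xy,z])[0]; a,k,e=circ(f,K,P,uv,z,r,t); print(n,uv.round(),a.round(1),"exp r",r,k,round(e,2))
E
```

```text
time: 26.72
eef_pos: [561.2, -203.3, 138.7]
orientation: [-0.004, -0.002, 1.0, 0.001]
wrist_force: [1.8, -0.7, 1.2]
gripper_width: 0.466
time: 27.05
eef_pos: [563.7, -158.1, 184.9]
orientation: [-0.001, -0.003, 1.0, 0.0]
wrist_force: [0.1, -1.1, -0.4]
gripper_width: 0.471
[ 563.71245866 -158.1443429   184.93547044]
LID tiny [210. 160.] [ 559.  -204.2   24.9] exp r 26 155 0.35
LID tiny [210. 160.] [ 558.9 -204.2   24.7] exp r 26 153 0.31
LID large [313. 177.] [ 567.9 -109.8   43. ] exp r 44 283 0.23
LID large [313. 177.] [ 567.7 -109.8   42.7] exp r 44 283 0.24
```

```bash
for i in 1 2; do python3 -m pendant '[{"dx":-0.15,"dy":3.8,"dz":0.7,"yaw":0,"gripper":4},{"dx":-0.15,"dy":3.8,"dz":0.7,"yaw":0,"gripper":4},{"dx":-0.15,"dy":3.8,"dz":0.7,"yaw":0,"gripper":4},{"dx":-0.15,"dy":3.8,"dz":0.7,"yaw":0,"gripper":4},{"dx":-0.15,"dy":3.7,"dz":0.7,"yaw":0,"gripper":4}]' >o; done; python3 -m pendant '[{"dx":0,"dy":0,"dz":2.5,"yaw":0,"gripper":4},{"dx":0,"dy":0,"dz":2.5,"yaw":0,"gripper":4},{"dx":0,"dy":0,"dz":2.5,"yaw":0,"gripper":4},{"dx":0,"dy":0,"dz":2.5,"yaw":0,"gripper":4},{"dx":0,"dy":0,"dz":1,"yaw":0,"gripper":4},{"dx":0,"dy":0,"dz":0,"yaw":0,"gripper":4},{"dx":0,"dy":0,"dz":0,"yaw":0,"gripper":4}]'
```

```text
time: 28.52
eef_pos: [574.7, 218.7, 2.5]
orientation: [-0.004, -0.001, 1.0, 0.0]
wrist_force: [0.2, 0.2, 0.6]
gripper_width: 0.466
```

```bash
python3 -m pendant '[{"dx":-0.3,"dy":0.15,"dz":0,"yaw":0,"gripper":4},{"dx":0,"dy":0,"dz":0.8,"yaw":0,"gripper":4},{"dx":0,"dy":0,"dz":0.8,"yaw":0,"gripper":4},{"dx":0,"dy":0,"dz":0.5,"yaw":0,"gripper":4},{"dx":0,"dy":0,"dz":0,"yaw":0,"gripper":4},{"dx":0,"dy":0,"dz":0,"yaw":0,"gripper":4}]';  python3 -m pendant '[{"dx":0,"dy":0,"dz":0,"yaw":0,"gripper":0},{"dx":0,"dy":0,"dz":0,"yaw":0,"gripper":0},{"dx":0,"dy":0,"dz":0,"yaw":0,"gripper":0},{"dx":0,"dy":0,"dz":0,"yaw":0,"gripper":0}]'
```

```text
time: 29.02
eef_pos: [577.6, 220.9, -18.4]
orientation: [-0.003, -0.002, 1.0, 0.001]
wrist_force: [0.1, 0.5, -0.6]
gripper_width: 0.468
time: 29.35
eef_pos: [578.5, 221.3, -17.4]
orientation: [-0.002, -0.002, 1.0, 0.001]
wrist_force: [-0.1, 0.2, 3.2]
gripper_width: 0.177
```

```bash
python3 -m pendant '[{"dx":0,"dy":0,"dz":-0.8,"yaw":0,"gripper":0},{"dx":0,"dy":0,"dz":-1.5,"yaw":0,"gripper":0},{"dx":0,"dy":0,"dz":-2.5,"yaw":0,"gripper":0},{"dx":0,"dy":0,"dz":-2.5,"yaw":0,"gripper":0},{"dx":0,"dy":0,"dz":-2.5,"yaw":0,"gripper":0},{"dx":0,"dy":0,"dz":-2,"yaw":0,"gripper":0},{"dx":0,"dy":0,"dz":0,"yaw":0,"gripper":0}]'
python3 hand.py 38 22.4
for i in 1 2; do python3 -m pendant '[{"dx":1,"dy":-2.6,"dz":0,"yaw":0,"gripper":0},{"dx":1.1,"dy":-2.6,"dz":0,"yaw":0,"gripper":0},{"dx":1.1,"dy":-2.7,"dz":0,"yaw":0,"gripper":0},{"dx":1.1,"dy":-2.7,"dz":0,"yaw":0,"gripper":0},{"dx":1,"dy":-2.6,"dz":0,"yaw":0,"gripper":0},{"dx":1,"dy":-2.5,"dz":0,"yaw":0,"gripper":0}]'; done;  python3 -m pendant '[{"dx":0,"dy":0,"dz":0,"yaw":0,"gripper":0},{"dx":0,"dy":0,"dz":0,"yaw":0,"gripper":0},{"dx":0,"dy":0,"dz":0,"yaw":0,"gripper":0}]'; python3 hand.py 38 22.4
```

```text
time: 29.93
eef_pos: [581.8, 222.1, 105.5]
orientation: [0.001, -0.002, 1.0, 0.002]
wrist_force: [1.2, 0.2, -0.3]
gripper_width: 0.183
lid in hand xy [580.  221.2  36.5] exp r 38.0 minus tcp [-1.9 -0.9] 364 0.41
time: 30.48
eef_pos: [514.5, 62.4, 99.0]
orientation: [-0.004, -0.002, 1.0, 0.001]
wrist_force: [-0.3, -0.5, -0.7]
gripper_width: 0.182
time: 30.98
eef_pos: [452.1, -94.5, 99.3]
orientation: [-0.004, -0.002, 1.0, 0.001]
wrist_force: [0.6, -0.2, -0.3]
gripper_width: 0.174
time: 31.23
eef_pos: [453.4, -93.2, 99.7]
orientation: [-0.003, -0.001, 1.0, 0.001]
wrist_force: [-0.0, 0.2, -0.6]
gripper_width: 0.175
lid in hand xy [450.  -93.3  37.5] exp r 38.0 minus tcp [-3.4 -0.1] 392 2.43
```

```bash
python3 -m pendant '[{"dx":-0.05,"dy":0,"dz":1,"yaw":0,"gripper":0},{"dx":0,"dy":0,"dz":2,"yaw":0,"gripper":0},{"dx":0,"dy":0,"dz":1.5,"yaw":0,"gripper":0},{"dx":0,"dy":0,"dz":0.8,"yaw":0,"gripper":0},{"dx":0,"dy":0,"dz":0.3,"yaw":0,"gripper":0},{"dx":0,"dy":0,"dz":0,"yaw":0,"gripper":0},{"dx":0,"dy":0,"dz":0,"yaw":0,"gripper":0}]'; for i in 1 2 3 4 5 6; do python3 -m pendant '[{"dx":0,"dy":0,"dz":0.1,"yaw":0,"gripper":0},{"dx":0,"dy":0,"dz":0,"yaw":0,"gripper":0}]'|egrep "pos|force"; done
```

```text
time: 31.87
eef_pos: [454.4, -93.2, 44.5]
orientation: [-0.003, -0.002, 1.0, 0.001]
wrist_force: [-0.5, -0.4, -0.9]
gripper_width: 0.179
eef_pos: [454.7, -93.5, 43.9]
wrist_force: [-0.5, -0.8, -1.3]
eef_pos: [454.3, -93.5, 42.6]
wrist_force: [0.0, 0.2, -0.8]
eef_pos: [454.0, -93.5, 41.3]
wrist_force: [0.3, 0.8, 0.1]
eef_pos: [453.9, -93.4, 40.2]
wrist_force: [0.4, 0.1, -0.7]
eef_pos: [453.9, -93.4, 39.2]
wrist_force: [-0.3, -0.1, -0.5]
eef_pos: [453.9, -93.4, 38.2]
wrist_force: [0.2, -0.2, -0.4]
```

```bash
for i in 1 2 3; do python3 -m pendant '[{"dx":0,"dy":0,"dz":0.1,"yaw":0,"gripper":0},{"dx":0,"dy":0,"dz":0,"yaw":0,"gripper":0}]'|egrep "pos|force"; done
```

```text
eef_pos: [453.9, -93.4, 37.2]
wrist_force: [-0.6, -0.6, -0.8]
eef_pos: [453.9, -93.4, 36.2]
wrist_force: [-0.5, -0.1, 0.1]
eef_pos: [454.2, -93.4, 35.6]
wrist_force: [-1.5, -0.0, 2.5]
```

Contact came at the predicted 35.6. Releasing, measuring, then the small lid.

```bash
python3 -m pendant '[{"dx":0,"dy":0,"dz":0,"yaw":0,"gripper":2.2},{"dx":0,"dy":0,"dz":0,"yaw":0,"gripper":3},{"dx":0,"dy":0,"dz":0,"yaw":0,"gripper":4},{"dx":0,"dy":0,"dz":0,"yaw":0,"gripper":4},{"dx":0,"dy":0,"dz":-1,"yaw":0,"gripper":4},{"dx":0,"dy":0,"dz":-3,"yaw":0,"gripper":4},{"dx":0,"dy":0,"dz":-4,"yaw":0,"gripper":4},{"dx":0,"dy":0,"dz":-4,"yaw":0,"gripper":4}]'; python3 -m pendant '[{"dx":-1,"dy":1.5,"dz":-2.5,"yaw":0,"gripper":4},{"dx":-1,"dy":3,"dz":-1,"yaw":0,"gripper":4},{"dx":0,"dy":0,"dz":0,"yaw":0,"gripper":4},{"dx":0,"dy":0,"dz":0,"yaw":0,"gripper":4}]';python3 - <<'E'
from h import *
f,K,P,s=shot("wrist","w13.png"); print(s["eef_pos"])
for n,xy,z,r in (("LID medium",(452.5,-94.5),66,38),("LID large",(567,-110),76,44),("small lid",(583,332),13,32)):
  for t in (205,225):
    uv=proj(K,P,[*xy,z])[0]; a,k,e=circ(f,K,P,uv,z,r,t); print(n,uv.round(),a.round(1),"exp r",r,k,round(e,2))
E
```

```text
time: 34.03
eef_pos: [453.4, -93.3, 156.7]
orientation: [-0.004, -0.002, 1.0, 0.001]
wrist_force: [1.4, 0.7, -0.3]
gripper_width: 0.463
time: 34.37
eef_pos: [475.6, -47.8, 191.7]
orientation: [-0.002, -0.003, 1.0, 0.001]
wrist_force: [-0.3, -0.6, 0.4]
gripper_width: 0.464
[475.64593545 -47.75763303 191.68393752]
LID medium [207. 143.] [453.6 -93.7  37. ] exp r 38 231 0.22
LID medium [207. 143.] [453.6 -93.7  36.8] exp r 38 229 0.2
LID large [195. 261.] [ 567.5 -109.2   42.8] exp r 44 206 0.3
LID large [195. 261.] [ 567.5 -109.1   42.6] exp r 44 205 0.3
small lid [581. 249.] [583. 332.  32.] exp r 32 0 nan
small lid [581. 249.] [583. 332.  32.] exp r 32 0 nan
  return _methods._mean(a, axis=axis, dtype=dtype,
  ret = ret.dtype.type(ret / rcount)
```

```bash
for i in 1 2; do python3 -m pendant '[{"dx":-0.9,"dy":3.2,"dz":0.7,"yaw":0,"gripper":4},{"dx":-0.9,"dy":3.2,"dz":0.7,"yaw":0,"gripper":4},{"dx":-0.9,"dy":3.1,"dz":0.7,"yaw":0,"gripper":4},{"dx":-0.9,"dy":3.1,"dz":0.7,"yaw":0,"gripper":4},{"dx":-0.9,"dy":3.2,"dz":0.7,"yaw":0,"gripper":4},{"dx":-0.9,"dy":3.2,"dz":0.7,"yaw":0,"gripper":4}]' >o; done; python3 -m pendant '[{"dx":0,"dy":0,"dz":2.5,"yaw":0,"gripper":4},{"dx":0,"dy":0,"dz":2.5,"yaw":0,"gripper":4},{"dx":0,"dy":0,"dz":2.5,"yaw":0,"gripper":4},{"dx":0,"dy":0,"dz":2,"yaw":0,"gripper":4},{"dx":0,"dy":0,"dz":0.8,"yaw":0,"gripper":4},{"dx":0,"dy":0,"dz":0,"yaw":0,"gripper":4},{"dx":0,"dy":0,"dz":0,"yaw":0,"gripper":4}]'
python3 - <<'E'
from h import *
f,K,P,s=shot("wrist","w14.png"); print(circ(f,K,P,proj(K,P,[583.5,332.2,13])[0],13,32,205))
E
```

```text
time: 36.0
eef_pos: [580.1, 331.1, 3.0]
orientation: [-0.003, -0.001, 1.0, 0.0]
wrist_force: [0.9, 0.5, 0.8]
gripper_width: 0.462
(array([582.80464715, 333.47406027,  30.59451749]), 326, np.float64(0.6547386967220543))
```

```bash
python3 -m pendant '[{"dx":-0.3,"dy":0.2,"dz":0,"yaw":0,"gripper":4},{"dx":0,"dy":0,"dz":0.8,"yaw":0,"gripper":4},{"dx":0,"dy":0,"dz":0.8,"yaw":0,"gripper":4},{"dx":0,"dy":0,"dz":0.5,"yaw":0,"gripper":4},{"dx":0,"dy":0,"dz":0,"yaw":0,"gripper":4},{"dx":0,"dy":0,"dz":0,"yaw":0,"gripper":4}]';  python3 -m pendant '[{"dx":0,"dy":0,"dz":0,"yaw":0,"gripper":0},{"dx":0,"dy":0,"dz":0,"yaw":0,"gripper":0},{"dx":0,"dy":0,"dz":0,"yaw":0,"gripper":0},{"dx":0,"dy":0,"dz":0,"yaw":0,"gripper":0}]'
```

```text
time: 36.55
eef_pos: [582.5, 333.7, -18.6]
orientation: [-0.004, -0.002, 1.0, 0.0]
wrist_force: [-0.2, 0.2, 0.3]
gripper_width: 0.468
time: 36.88
eef_pos: [583.6, 334.3, -17.3]
orientation: [-0.002, -0.002, 1.0, 0.001]
wrist_force: [-0.2, 0.0, 2.3]
gripper_width: 0.18
```

```bash
python3 -m pendant '[{"dx":0,"dy":0,"dz":-0.8,"yaw":0,"gripper":0},{"dx":0,"dy":0,"dz":-1.5,"yaw":0,"gripper":0},{"dx":0,"dy":0,"dz":-2.5,"yaw":0,"gripper":0},{"dx":0,"dy":0,"dz":-2.5,"yaw":0,"gripper":0},{"dx":0,"dy":0,"dz":-2.5,"yaw":0,"gripper":0},{"dx":0,"dy":0,"dz":-2.3,"yaw":0,"gripper":0},{"dx":0,"dy":0,"dz":0,"yaw":0,"gripper":0}]'
python3 hand.py 32 22.3
for i in 1 2 3; do python3 -m pendant '[{"dx":0.9,"dy":-3.4,"dz":0,"yaw":0,"gripper":0},{"dx":0.9,"dy":-3.4,"dz":0,"yaw":0,"gripper":0},{"dx":0.9,"dy":-3.4,"dz":0,"yaw":0,"gripper":0},{"dx":0.9,"dy":-3.4,"dz":0,"yaw":0,"gripper":0},{"dx":0.9,"dy":-3.4,"dz":0,"yaw":0,"gripper":0}]'; done;  python3 -m pendant '[{"dx":0.2,"dy":-2,"dz":0,"yaw":0,"gripper":0},{"dx":0.1,"dy":-1.8,"dz":0,"yaw":0,"gripper":0},{"dx":0,"dy":0,"dz":0,"yaw":0,"gripper":0},{"dx":0,"dy":0,"dz":0,"yaw":0,"gripper":0}]'
```

```text
time: 37.47
eef_pos: [587.0, 335.7, 109.6]
orientation: [0.001, -0.002, 1.0, 0.003]
wrist_force: [1.4, 0.8, 0.3]
gripper_width: 0.182
lid in hand xy [585.6 334.9  30.6] exp r 32.0 minus tcp [-1.3 -0.8] 318 0.47
time: 37.93
eef_pos: [537.9, 162.2, 102.2]
orientation: [-0.004, -0.002, 1.0, 0.0]
wrist_force: [0.2, 0.3, 0.6]
gripper_width: 0.176
time: 38.35
eef_pos: [493.5, -7.8, 102.5]
orientation: [-0.003, -0.002, 1.0, 0.001]
wrist_force: [0.3, -0.8, -1.2]
gripper_width: 0.178
time: 38.77
eef_pos: [449.2, -177.7, 102.6]
orientation: [-0.003, -0.002, 1.0, 0.001]
wrist_force: [1.3, 0.2, -0.8]
gripper_width: 0.179
time: 39.1
eef_pos: [446.9, -214.8, 102.5]
orientation: [-0.003, -0.001, 1.0, 0.001]
wrist_force: [-0.3, 0.1, -0.7]
gripper_width: 0.18
```

```bash
python3 -m pendant '[{"dx":-0.1,"dy":0,"dz":1.5,"yaw":0,"gripper":0},{"dx":0,"dy":0,"dz":2,"yaw":0,"gripper":0},{"dx":0,"dy":0,"dz":2,"yaw":0,"gripper":0},{"dx":0,"dy":0,"dz":1.2,"yaw":0,"gripper":0},{"dx":0,"dy":0,"dz":0.4,"yaw":0,"gripper":0},{"dx":0,"dy":0,"dz":0,"yaw":0,"gripper":0},{"dx":0,"dy":0,"dz":0,"yaw":0,"gripper":0}]'; for i in 1 2 3 4; do python3 -m pendant '[{"dx":0,"dy":0,"dz":0.1,"yaw":0,"gripper":0},{"dx":0,"dy":0,"dz":0,"yaw":0,"gripper":0}]'|egrep "pos|force"; done
```

```text
time: 39.68
eef_pos: [448.5, -213.7, 32.4]
orientation: [-0.003, -0.002, 1.0, 0.001]
wrist_force: [-0.0, 0.2, 0.6]
gripper_width: 0.18
eef_pos: [449.2, -214.5, 32.0]
wrist_force: [-0.8, -0.8, -0.1]
eef_pos: [448.7, -214.6, 30.6]
wrist_force: [0.9, -0.8, -0.8]
eef_pos: [448.4, -214.5, 29.2]
wrist_force: [-0.4, 1.0, -0.7]
eef_pos: [448.2, -214.4, 28.0]
wrist_force: [0.6, 0.2, -0.1]
```

```bash
for i in 1 2 3; do python3 -m pendant '[{"dx":0,"dy":0,"dz":0.1,"yaw":0,"gripper":0},{"dx":0,"dy":0,"dz":0,"yaw":0,"gripper":0}]'|egrep "pos|force"; done
```

```text
eef_pos: [448.2, -214.4, 27.0]
wrist_force: [-0.1, -0.6, 0.1]
eef_pos: [448.2, -214.3, 26.0]
wrist_force: [-0.5, 0.4, -1.1]
eef_pos: [448.6, -214.5, 25.6]
wrist_force: [-1.7, 1.3, 4.5]
```

Contact came at the predicted 25.7. Releasing and rising for the final check.

```bash
python3 -m pendant '[{"dx":0,"dy":0,"dz":0,"yaw":0,"gripper":2.2},{"dx":0,"dy":0,"dz":0,"yaw":0,"gripper":3},{"dx":0,"dy":0,"dz":0,"yaw":0,"gripper":4},{"dx":0,"dy":0,"dz":0,"yaw":0,"gripper":4},{"dx":0,"dy":0,"dz":-1,"yaw":0,"gripper":4},{"dx":0,"dy":0,"dz":-3,"yaw":0,"gripper":4},{"dx":0,"dy":0,"dz":-4,"yaw":0,"gripper":4},{"dx":0,"dy":0,"dz":-4,"yaw":0,"gripper":4}]' >o; python3 -m pendant '[{"dx":-2,"dy":1.5,"dz":-3,"yaw":0,"gripper":4},{"dx":-2,"dy":2.5,"dz":-2.5,"yaw":0,"gripper":4},{"dx":-2,"dy":2,"dz":-2.5,"yaw":0,"gripper":4},{"dx":0,"dy":0,"dz":0,"yaw":0,"gripper":4},{"dx":0,"dy":0,"dz":0,"yaw":0,"gripper":4}]';python3 - <<'E'
from h import *
f,K,P,s=shot("wrist"); g=shot("side")[0]
for n,xy,z,r in (("tiny",(558.2,-205.2),48,26),("small",(447.5,-215.5),56,32),("medium",(452.5,-94.5),66,38),("large",(567,-110),76,44)):
    uv=proj(K,P,[*xy,z])[0]; a,k,e=circ(f,K,P,uv,z,r,205); print(n,"crucible",xy,"lid",a.round(1),"exp r",r,k,round(e,2))
cv2.imwrite("pics/end.png",np.hstack([cv2.resize(f,(400,300)),cv2.resize(g[185:335,180:380],(400,300),interpolation=cv2.INTER_CUBIC)]))
E
```

```text
time: 41.93
eef_pos: [510.9, -154.0, 226.9]
orientation: [-0.001, -0.003, 1.0, 0.0]
wrist_force: [0.3, -0.8, -1.0]
gripper_width: 0.468
tiny crucible (558.2, -205.2) lid [ 558.9 -204.2   24.9] exp r 26 131 0.35
small crucible (447.5, -215.5) lid [ 448.8 -215.1   30.9] exp r 32 188 0.31
medium crucible (452.5, -94.5) lid [453.7 -94.4  37.1] exp r 38 218 0.2
large crucible (567, -110) lid [ 567.4 -109.7   42.7] exp r 44 226 0.36
```

View pics/end.png

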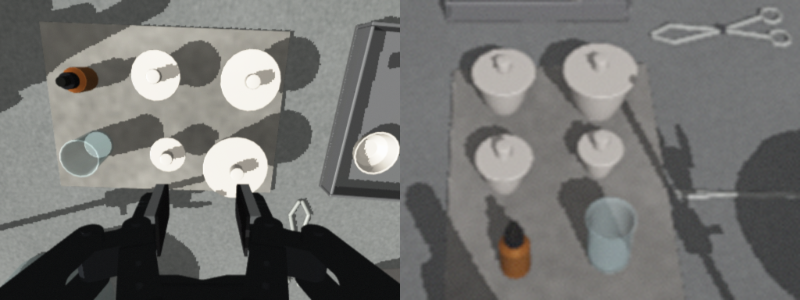

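The picture shows all four lids seated flat: small at (155,75), medium (250,80), tiny (168,155) and large (235,167). The beaker and basin are upright in their places. Handing in.

```bash
python3 -c "
from rig import ctrl
print(ctrl.sign_off())"
```

```text
the job is handed in; nothing more can be done
None
```

All four lids are on the crucibles of their own size, and I handed the job in after about 42 s of robot time; `sign_off` gave no verdict.

- **Centring and height:** The last wrist picture put every lid within about 1.5 mm of its crucible's centre as measured before the lids went on. Each lid touched down within 0.2 mm of the height expected for full seating.
- **Level and surroundings:** In the last pictures the lids lie flat. The basin and beaker stand upright and look to be in their places; I judged both by eye. I could not re-measure the crucibles once the lids covered their rims.

Four things went wrong or disagreed along the way:
- **Refused moves:** The first calls were refused because each row needs all five values; the arm did not move.
- **Joint 6 limit:** It ran into its end stop and tilted the tool by 0.09 rad. I levelled the tool by using the stop at the other end.
- **Finger length:** The fingertips are roughly 35 mm short of the stated TCP, so the first close went above the large lid's knob. I then stepped down while watching the force and gripped it properly.
- **In-hand checks:** Some in-hand lid fits were poor because the fingers hid the lid. I used the grasp offsets for placing, and the checks after release confirmed the result.

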